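Put the paste tin away through the top half of a split-door locker

TASK

Put the small round tin of grinding paste away in the grey dust locker. Draw up the bolt that joins the two halves of its door and swing the top half wide open, while the bottom half stays shut and bolted; stand the tin upright on the locker floor beside the flat tin that is already in there, then swing the top half fully shut and push its bolt down home again. Leave everything else where it is.

Things in the scene. Friction and masses are not known exactly. Their poses are not given: they have to be found in the camera images.
- locker: Grey sheet-metal dust locker fixed to the bench, 130 deep x 230 wide x 136 high. Origin: centre of its underside; x from its front to its back, y to its left seen from the front, z up. Its front is a split door: bottom half z 8 to 62; the top half above is a hood (front panel, roof, skirts at sides and back, z 68 to 136) that swings as one, baring the bay from above
- bay_floor (a point): Centre of the locker's inner floor, 6 above the bench; axes as the locker's. The bay is x -60 to 60, y -110 to 110 about it, walled to 58 above this floor; what stands higher than 62 above the floor is struck by the hood. Behind the locker the bench's rear shelf overhangs everything beyond 810 ahead of the robot's base, its underside 256 above the bench
- top_half (a joint): Angle of the top half of the door about its upright hinge pin, rad: 0 shut, opens to 2.7 (it swings toward the robot and to the right seen from the front, counter-clockwise from above); light friction (about 1 N at the bar), stays where it is left
- door_hinge (a point): Point on the upright hinge pin, 100 above the bench, at the locker's front right corner (64 ahead of and 112 to the right of the locker's origin)
- pull_bar (a point): On the axis of the upright round pull bar of the top half, 12 diameter, which spans z 81 to 175 (its upper 40 stand clear above the roof), 36 ahead of the hinge plane and 180 from the hinge along the panel. This point is 155 above the bench; 27 clear between bar and panel. Its axes turn with the top half and are the locker's when shut
- joining_bolt (a joint): Lift of the joining bolt, m: 0 pushed home (its rod enters a keeper on the bottom half and ties the halves together; it enters only with the top half fully shut, 2 mm play), free of the keeper from 0.016, stop at 0.032. Friction about 3 N: it stays where it is left. It rides on the top half
- bolt_knob (a point): Top centre of the joining bolt's upright knob: 18 diameter, 26 high, below this point; 176 above the bench when home, above the roof; 12 ahead of the hinge plane and 75 from the hinge along the panel
- lower_half (a joint): Angle of the bottom half of the door about the same hinge pin, rad: 0 shut. It must stay shut
- lower_bolt (a joint): Withdrawal of the bottom half's own level bolt, m: 0 thrown into the frame. It must stay thrown
- lower_bolt_knob (a point): End of the lower bolt's stub knob, 30 above the bench, on the front of the bottom half near its left end; to be left alone
- flat_tin: Flat round tin with a wider lid, 77 diameter x 37 high, standing in the locker. Origin: centre of its underside, z up
- paste_tin: Small round tin of grinding paste, 57 diameter (56 across the body) x 37 high, on the bench. Origin: centre of its underside, z up
- tappet: Bystander: steel bucket tappet, a plain round piece 31 diameter x 25 high, on the bench. Origin: centre of its underside, z up
- black_can: Bystander: tall black can, 54 diameter x 160 high, standing loose in front of the cylinder head. Origin: centre of its underside
- jar: Bystander: amber jar, 64 diameter x 129 high, behind the cylinder head. Origin: centre of its underside
- blue_driver: Bystander: screwdriver with a blue handle, 211 long, 27 thick, lying loose. Origin: under its middle, its length along y
- spanner: Bystander: combination spanner, 36 x 211 x 5, lying loose. Origin: under its middle, its length along y
- feeler: Bystander: folded feeler gauge, 16 x 95 x 12, lying loose in front of the locker. Origin: under its middle, its length along y
- white_marker: Bystander: white marker, 18 diameter x 131 long, lying loose. Origin: under its middle, its length along y
- bearing_cap: Bystander: dark arched bearing cap, 18 x 54 x 21, on the bench. Origin: centre of its underside, its length along y
- head_right: The engine cylinder head, fixed on the bench left of the work: 190 deep, 596 wide, 148 high. Origin: on the bench; the block spans x -73 to 117 and y -298 to 298 about it
There are look-alikes about, which are no part of the job. Leave any red look-alike of the paste_tin alone.

How it is judged (in metres and radians):
On the way, in this order (a step that is already met when the one before it is completed fails the run):
1. the joining bolt is drawn up out of the bottom half's keeper (value of joint joining_bolt above 0.016 m and value of joint lower_bolt below 0.006 m), for 0.1 s.
2. the top half stands wide open, the bottom half shut (value of joint top_half above 1.4 rad and value of joint lower_half below 0.04 rad), for 0.2 s.
3. the paste tin stands upright on the locker floor, the top half still open (z of paste_tin in the frame of bay_floor between -0.008 and 0.008 m and x of paste_tin in the frame of bay_floor between -0.06 and 0.06 m and y of paste_tin in the frame of bay_floor between -0.11 and 0.11 m and angle between paste_tin's own z axis and vertical below 0.15 rad and value of joint top_half above 1.2 rad), for 0.2 s.
At the end, for the whole second after the job is handed in: Top half shut (under 0.045 rad), its joining bolt within 5 mm of home; bottom half shut, its bolt within 5 mm of thrown; paste tin and flat tin upright (0.15 rad) on the locker floor (within 8 mm), inside the bay, at rest (value of joint top_half below 0.045 rad and value of joint each of joining_bolt, lower_bolt below 0.005 m and value of joint lower_half below 0.03 rad and z of paste_tin in the frame of bay_floor between -0.008 and 0.008 m and x of paste_tin in the frame of bay_floor between -0.06 and 0.06 m and y of paste_tin in the frame of bay_floor between -0.11 and 0.11 m and angle between each of paste_tin, flat_tin's own z axis and vertical below 0.15 rad and linear speed of each of paste_tin, flat_tin below 0.02 m/s and z of flat_tin in the frame of bay_floor between -0.008 and 0.008 m and x of flat_tin in the frame of bay_floor between -0.06 and 0.06 m and y of flat_tin in the frame of bay_floor between -0.11 and 0.11 m); the robot touches nothing.
It fails at once if the bottom half is opened (over 0.05 rad) or its bolt drawn (over 8 mm) (value of joint lower_half above 0.05 rad or value of joint lower_bolt above 0.008 m).
It fails at once if the flat tin is shoved more than 40 mm or lifted out (distance of flat_tin from where it was at the start of the episode above 0.04 m).
It fails at once if a bystander is moved by more than 30 mm or a tall one tipped (distance of any of black_can, jar, blue_driver, spanner, feeler, white_marker, bearing_cap, tappet from where it was at the start of the episode above 0.03 m or angle between any of black_can, jar's own z axis and vertical above 0.3 rad).
It also fails if it takes over 72 s, if anything falls off the work surface, if the arm or the gripper's body presses on something with over 40 N, if the wrist force passes 120 N, or if a joint passes its speed limit or range.

ROBOT

A 6-joint arm with a two-finger parallel gripper is mounted at the origin on a cart in front of the work surface, level with it; the furniture and walls round the work are solid. World frame = base frame: x ahead of the robot, y to its left, z up, the work surface at z = 0. Lengths are in mm, angles in rad, forces in N, time in s.
With the tool pointing down it reaches from about 350 to 975 mm from the base axis. Payload 7.1 kg.
Tool frame: the origin (TCP) lies between the finger pads; the fingertips stand 8 mm ahead of it and the grasp point (between the pads) lies 11 mm behind it; x points along the fingers, y is the direction in which the jaws open and shut, and the axes are right-handed (so a half turn about x gives the same grasp; the last joint's range is limited). The gripper opens to 88 mm and grips with 3 to 60 N. Pads are 20 mm wide; open, the fingers measure 115 mm over their backs; the gripper's body (75 mm by 178 mm) begins 61 mm behind the grasp point.
Start: joints at [1.136, 0.423, 1.63, -0, 1.089, -0.019], TCP at [252.419, 571.743, 230.675] pointing down, gripper open.
Joint ranges: [-3, 3], [-0.9, 2.11], [0.09, 2.58], [-1.31, 4.45], [0.11, 2.69], [-2.54, 2.54]. Speed limits (rad/s): [2.39, 2.39, 3.01, 3.14, 3.14, 3.14].

INTERFACE

Orientations are given as a rotation vector (axis times angle).
In Python, from workcell import ctrl gives the robot as it stands.
- The arm moves only by the tool apply_moves, never from a script. Its argument "increments" is a list of rows, each an object with "gripper": the opening in per cent of the stroke, from 0 (shut) to 100 (fully open); "delta_pos": the shift along the tool's x, y, z in cm, a list of three; "dr": the turn, a rotation vector about the tool's x, y, z in rad, a list of three. In form: [{"gripper": gripper, "delta_pos": [dx, dy, dz], "dr": [ax, ay, az]}, ...]. A call has exactly 5 rows; each row shifts and turns the commanded pose from where the row before left it, along the tool's axes as they then stand; what a row does not reach is not made up. A row lasts 1/12 s, in which the tool goes at most 41.7 mm and 7.16 degrees, less where a joint would pass 70% of its speed; a pose out of reach is approached as far as the arm can. A call with a gripper value outside its range is refused whole. The fingers move at their own pace and stop on an object; the grip force is fixed at half the most. Time passes only in rows, so rows that do not move let the fingers close, or fill a call up. It gives the time, the measured TCP pose, the force and the opening at its end, in the units of the state.
- ctrl.get_obs(): the state, without advancing time (a new reading comes with each control period).
- ctrl.get_image(name): name is "side" or "top"; returns a dict with "img" (400x640x3 uint8, red, green, blue), "range_z" (400x640 float32, mm along the optical axis (not along the pixel's ray), 0 where there is no reading), "mtx" (3x3 intrinsics, pixels), "rvec" (rotation vector, rad) and "tvec" (3), from world to camera coordinates, as OpenCV has them. Camera axes: x right, y down, z forward; pixel columns grow to the right and rows downward; lengths in mm; the calibration is good to about 2 mm. A picture is of the moment at which its call begins.
- ctrl.close_job(): hands the job in, once; it reports no verdict.
The state is a dict: "t": time; "qpos": joint angles; "qvel": joint speeds; "joint_torque": joint torques, N m; "ee_pos": TCP position; "orientation": TCP orientation; "ft_force": force on the tool from outside, world axes, zero at the start; "moment": the same for the moment, N m; "width": finger opening in mm.
Only numpy, scipy, OpenCV 4.12 (cv2) and the standard library are available. Lean on these libraries where they do the work, as an engineer would, in place of code of your own. Each camera call takes 0.05 s, during which the arm holds its last target. There are 200 camera calls.

## Working session

There is one attempt and no reset: what is moved stays moved. The work goes in short steps, Python scripts to look and compute and a tool call to move; the robot and the scene stay as the last step left them, time stands still between calls to the robot, and variables do not carry over. Pictures are saved under pics/ and viewed, about 8 in all and at most 12, crops included, and the job is handed in when it is done.

Besides the shell and the picture viewer there is one more tool, called as name(argument=value, ...), one argument or row to a line, values as JSON. apply_moves: Moves the arm, as the interface text tells. Its arguments: {"type":"object","properties":{"increments":{"type":"array","items":{"type":"object","properties":{"gripper":{"type":"number"},"delta_pos":{"type":"array","items":{"type":"number"}},"dr":{"type":"array","items":{"type":"number"}}}}}},"required":["increments"]}

```bash
mkdir -p pics; cat > h.py <<'E'
import numpy as np, cv2
from workcell import ctrl
def get(name,fn=None):
    d=ctrl.get_image(name)
    if fn: cv2.imwrite('pics/'+fn,d['img'][:,:,::-1]); np.savez('pics/'+fn+'.npz',**d)
    return d
def px(d,u,v,z=None):
    """world pt at pixel; z: world height plane, else depth"""
    R=cv2.Rodrigues(np.array(d['rvec'],float))[0];t=np.array(d['tvec'],float).ravel()
    ray=np.linalg.inv(d['mtx'])@[u,v,1]; c=-R.T@t; w=R.T@ray
    s=d['range_z'][int(v),int(u)] if z is None else (z-c[2])/w[2]
    return np.round(c+s*w,1)
def cloud(d):
    R=cv2.Rodrigues(np.array(d['rvec'],float))[0];t=np.array(d['tvec'],float).ravel()
    v,u=np.mgrid[0:400,0:640]; r=np.stack([u,v,np.ones_like(u)],-1)@np.linalg.inv(d['mtx']).T
    return (r*d['range_z'][...,None]-t)@R
E
python3 - <<'E'
from h import *
for n in('top','side'):
    d=get(n,n+'0.png'); R=cv2.Rodrigues(np.array(d['rvec'],float))[0]; print(n,-R.T@np.array(d['tvec']).ravel(),R[2])
print(ctrl.get_obs())
E
```

```text
top [ 258.08351812 -164.50917316 1642.55432348] [ 0.19598162  0.1015617  -0.97533401]
side [ 278.11946502 -624.82269283 1240.46709366] [ 0.21833073  0.47932625 -0.85004591]
{'t': 0.1, 'qpos': array([ 1.13599515e+00,  4.23760052e-01,  1.63059748e+00, -6.55389945e-06,
        1.08858328e+00, -1.90252161e-02]), 'qvel': array([ 0.00105128, -0.00236381, -0.0025706 , -0.00082538,  0.00220251,
       -0.00030061]), 'joint_torque': array([ 6.43624735e-04, -5.45609522e+01, -2.74323875e+01,  6.46207016e-02,
        1.87623227e-02, -4.22511800e-05]), 'ee_pos': array([252.22748604, 571.31941761, 229.98846988]), 'orientation': array([ 0.32509568,  1.54638111, -0.32717344]), 'ft_force': array([-0.03106165,  0.27193601,  0.53897462]), 'moment': array([-0.00717034, -0.0366287 ,  0.02428573]), 'width': 87.95621204143619}
```

View pics/top0.png

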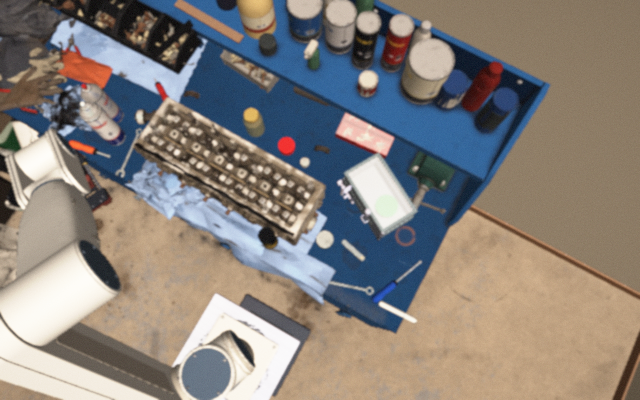

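View pics/side0.png

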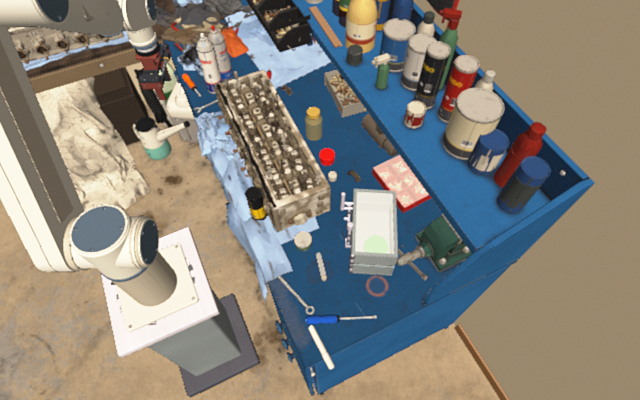

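```bash
python3 - <<'E'
from h import *
a=cv2.imread('pics/top0.png')[140:300,270:450]; b=cv2.imread('pics/side0.png')[170:310,280:440]
a=cv2.resize(a,(450,400),interpolation=3); b=cv2.resize(b,(457,400),interpolation=3)
cv2.imwrite('pics/c1.png',cv2.resize(np.hstack([a,b]),None,fx=.88,fy=.88))
from types import SimpleNamespace
for n in('top','side'):
    d=dict(np.load(f'pics/{n}0.png.npz')); P=cloud(d)
    m=(P[...,0]>350)&(P[...,0]<900)&(P[...,1]>-500)&(P[...,1]<150)
    for lo,hi in((125,140),(140,180),(29,45)):
        k=m&(P[...,2]>lo)&(P[...,2]<hi)
        if n=='top': k[:, :312]=False
        else: k[:,:292]=False
        c,l,s,ce=cv2.connectedComponentsWithStats(k.astype(np.uint8))
        for i in range(1,c):
            if s[i][4]>3: q=P[l==i]; print(n,lo,s[i],q.min(0).round(),q.max(0).round(),q.mean(0).round())
E
```

```text
top 125 [ 341  153   77   82 2753] [ 561. -286.  125.] [788. -28. 140.] [ 675. -158.  134.]
top 125 [422 157  28  21 193] [ 818. -319.  125.] [ 854. -231.  140.] [ 835. -275.  133.]
top 125 [470 185   3   5   6] [ 825. -402.  128.] [ 839. -401.  136.] [ 832. -401.  131.]
top 125 [312 187   4   5  10] [574.  26. 127.] [587.  36. 133.] [582.  32. 130.]
top 125 [323 187   3   4   4] [593.   3. 128.] [606.   3. 138.] [600.   3. 133.]
top 125 [465 191   5   9  11] [ 784. -402.  129.] [ 818. -401.  140.] [ 799. -401.  135.]
top 125 [316 192   8  11  20] [549.  -4. 126.] [587.   4. 138.] [571.   1. 130.]
top 125 [457 205   7  13  30] [ 729. -417.  127.] [ 765. -401.  140.] [ 740. -408.  132.]
top 140 [426 156  26  15  94] [ 833. -319.  140.] [ 855. -230.  150.] [ 847. -274.  144.]
top 140 [380 160   5   6   7] [ 752. -121.  140.] [ 773. -116.  144.] [ 764. -118.  142.]
top 140 [357 166   2   3   4] [708. -57. 141.] [715. -54. 143.] [711. -56. 142.]
top 140 [354 170   3   3   4] [694. -60. 141.] [698. -52. 144.] [696. -56. 142.]
top 140 [312 178  14  31 199] [524.   3. 141.] [609.  50. 176.]
[... 5122 characters left out ...]
0   5  19] [ 873. -318.   31.] [ 898. -307.   45.] [ 881. -314.   38.]
side 29 [433 254  14   7  29] [ 811. -330.   29.] [ 851. -304.   45.] [ 832. -319.   36.]
side 29 [350 267  43   5  78] [ 563. -288.   29.] [ 675. -223.   45.] [ 619. -256.   37.]
side 29 [472 276   7   4   7] [ 875. -419.   30.] [ 898. -418.   43.] [ 888. -419.   38.]
side 29 [463 280   8   5   8] [ 845. -419.   32.] [ 869. -418.   45.] [ 856. -418.   38.]
side 29 [445 285  17   9  19] [ 780. -419.   29.] [ 837. -418.   45.] [ 806. -418.   37.]
side 29 [431 294  13   7  13] [ 730. -419.   31.] [ 771. -417.   40.] [ 751. -418.   36.]
side 29 [425 297   5   5  11] [ 719. -418.   30.] [ 722. -402.   44.] [ 720. -410.   38.]
```

View pics/c1.png

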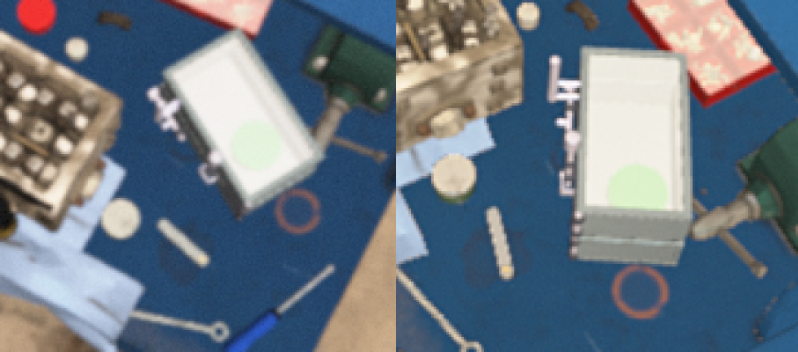

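```bash
python3 - <<'E'
from h import *
o=ctrl.get_obs(); R=cv2.Rodrigues(o['orientation'])[0]; print(R.round(3))
for n in('top','side'):
    d=dict(np.load(f'pics/{n}0.png.npz')); P=cloud(d)
    m=(P[...,0]>550)&(P[...,0]<800)&(P[...,1]>-300)&(P[...,1]<-15)&(P[...,2]>129)&(P[...,2]<140)
    c,l,s,ce=cv2.connectedComponentsWithStats(m.astype(np.uint8)); i=1+s[1:,4].argmax()
    q=P[l==i][:,:2].astype(np.float32); r=cv2.minAreaRect(q); print(n,r)
    for nm,a in(('bar',(610,640,-62,-40)),('knob',(580,612,-168,-138))):
        k=(P[...,0]>a[0])&(P[...,0]<a[1])&(P[...,1]>a[2])&(P[...,1]<a[3])&(P[...,2]>140)&(P[...,2]<185)
        print(nm,P[k].mean(0).round(1),P[k].min(0).round(),P[k].max(0).round())
    if n=='side': print('flat', px(d,376,246,43))
    else: print('flat',px(d,270+257/.88/2.5,140+145/.88/2.5,43), 'feeler',px(d,345,243,0),px(d,361,258,0),'can',px(d,268,238,160),'tappet',px(d,304,162,25))
E
```

```text
[[-0.001  0.404  0.915]
 [-0.001  0.915 -0.404]
 [-1.    -0.001 -0.   ]]
top ((675.18701171875, -159.1515655517578), (231.0004119873047, 135.36288452148438), 60.08013153076172)
bar [621.9 -51.1 166.7] [617. -56. 145.] [628. -46. 177.]
knob [ 591.2 -153.7  171.8] [ 584. -164.  143.] [ 600. -144.  183.]
flat [ 669.5 -198.3   43. ] feeler [ 499.  -135.1    0. ] [ 480.7 -205.7    0. ] can [375.2  73.5 160. ] tappet [672.4 120.5  25. ]
side ((676.7631225585938, -157.9263916015625), (232.3776397705078, 133.48487854003906), 59.671688079833984)
bar [623.9 -52.3 163.3] [619. -57. 141.] [630. -44. 181.]
knob [ 592.5 -155.3  171.1] [ 585. -166.  141.] [ 611. -146.  184.]
flat [ 669.6 -197.8   43. ]
```

apply_moves(
  increments=[
    {"gripper":100,"delta_pos":[-0.6,-2.11,2.416],"dr":[0,0,0]},
    {"gripper":100,"delta_pos":[-0.6,-2.11,2.416],"dr":[0,0,0]},
    {"gripper":100,"delta_pos":[-0.6,-2.11,2.416],"dr":[0,0,0]},
    {"gripper":100,"delta_pos":[-0.6,-2.11,2.416],"dr":[0,0,0]},
    {"gripper":100,"delta_pos":[-0.6,-2.11,2.416],"dr":[0,0,0]},
  ],
)

```text
t: 0.52
ee_pos: [320.4, 424.9, 260.5]
orientation: [0.325, 1.546, -0.326]
ft_force: [0.4, -0.3, 0.4]
width: 88.1
```

apply_moves(
  increments=[
    {"gripper":100,"delta_pos":[0,-2.11,2.416],"dr":[0,0,0]},
    {"gripper":100,"delta_pos":[0,-2.11,2.416],"dr":[0,0,0]},
    {"gripper":100,"delta_pos":[0,-2.11,2.416],"dr":[0,0,0]},
    {"gripper":100,"delta_pos":[0,-2.11,2.416],"dr":[0,0,0]},
    {"gripper":100,"delta_pos":[0,-2.11,2.416],"dr":[0,0,0]},
  ],
)

```text
t: 0.93
ee_pos: [388.4, 279.6, 260.5]
orientation: [0.326, 1.546, -0.326]
ft_force: [-0.1, 1.5, 0.9]
width: 87.9
```

apply_moves(
  increments=[
    {"gripper":100,"delta_pos":[0,-2.11,2.416],"dr":[0,0,0]},
    {"gripper":100,"delta_pos":[0,-2.11,2.416],"dr":[0,0,0]},
    {"gripper":100,"delta_pos":[0,-2.11,2.416],"dr":[0,0,0]},
    {"gripper":100,"delta_pos":[0,-2.11,2.416],"dr":[0,0,0]},
    {"gripper":100,"delta_pos":[0,-2.11,2.416],"dr":[0,0,0]},
  ],
)

```text
t: 1.35
ee_pos: [456.3, 134.3, 260.5]
orientation: [0.326, 1.546, -0.326]
ft_force: [0.4, 0.5, -0.7]
width: 87.7
```

apply_moves(
  increments=[
    {"gripper":100,"delta_pos":[0,-2.11,2.416],"dr":[0,0,0]},
    {"gripper":100,"delta_pos":[0,-2.11,2.416],"dr":[0,0,0]},
    {"gripper":100,"delta_pos":[0,-2.11,2.416],"dr":[0,0,0]},
    {"gripper":100,"delta_pos":[0,-2.11,2.416],"dr":[0,0,0]},
    {"gripper":100,"delta_pos":[0,-2.11,2.416],"dr":[0,0,0]},
  ],
)

```text
t: 1.77
ee_pos: [524.2, -11.1, 260.5]
orientation: [0.326, 1.547, -0.326]
ft_force: [-0.4, 0.2, -0.4]
width: 87.6
```

apply_moves(
  increments=[
    {"gripper":100,"delta_pos":[0,-2.11,2.416],"dr":[0,0,0]},
    {"gripper":100,"delta_pos":[0,-2.11,2.416],"dr":[0,0,0]},
    {"gripper":100,"delta_pos":[0,-2.11,2.416],"dr":[0,0,0]},
    {"gripper":100,"delta_pos":[0,-2.11,2.416],"dr":[0,0,0]},
    {"gripper":100,"delta_pos":[0,-2.11,2.416],"dr":[0,0,0]},
  ],
)

```text
t: 2.18
ee_pos: [592.0, -156.3, 260.3]
orientation: [0.326, 1.547, -0.326]
ft_force: [-0.0, -0.6, 0.5]
width: 87.7
```

apply_moves(
  increments=[
    {"gripper":60,"delta_pos":[0,0,0],"dr":[0.12,0,0]},
    {"gripper":60,"delta_pos":[0,0,0],"dr":[0.12,0,0]},
    {"gripper":60,"delta_pos":[0,0,0],"dr":[0.12,0,0]},
    {"gripper":60,"delta_pos":[0,0,0],"dr":[0.12,0,0]},
    {"gripper":60,"delta_pos":[0,0,0],"dr":[0.12,0,0]},
  ],
)

```text
t: 2.6
ee_pos: [591.6, -154.9, 260.1]
orientation: [0.796, 1.421, -0.797]
ft_force: [-0.5, 0.7, 0.9]
width: 58.0
```

apply_moves(
  increments=[
    {"gripper":60,"delta_pos":[0,0,0],"dr":[0.12,0,0]},
    {"gripper":60,"delta_pos":[0,0,0],"dr":[0.12,0,0]},
    {"gripper":60,"delta_pos":[0,0,0],"dr":[0.12,0,0]},
    {"gripper":60,"delta_pos":[0,0,0],"dr":[0.12,0,0]},
    {"gripper":60,"delta_pos":[0,0,0],"dr":[0.12,0,0]},
  ],
)

```text
t: 3.02
ee_pos: [591.6, -154.7, 260.2]
orientation: [1.246, 1.185, -1.247]
ft_force: [-0.2, 0.6, 0.4]
width: 52.8
```

apply_moves(
  increments=[
    {"gripper":60,"delta_pos":[0,0,0],"dr":[0.12,0,0]},
    {"gripper":60,"delta_pos":[0,0,0],"dr":[0.12,0,0]},
    {"gripper":60,"delta_pos":[0,0,0],"dr":[0.12,0,0]},
    {"gripper":60,"delta_pos":[0,0,0],"dr":[0.12,0,0]},
    {"gripper":60,"delta_pos":[0,0,0],"dr":[0.12,0,0]},
  ],
)

```text
t: 3.43
ee_pos: [591.6, -154.7, 260.2]
orientation: [1.67, 0.828, -1.671]
ft_force: [0.1, -0.5, -0.0]
width: 52.6
```

apply_moves(
  increments=[
    {"gripper":60,"delta_pos":[0,0,0],"dr":[0.12,0,0]},
    {"gripper":60,"delta_pos":[0,0,0],"dr":[0.12,0,0]},
    {"gripper":60,"delta_pos":[0,0,0],"dr":[0.12,0,0]},
    {"gripper":60,"delta_pos":[0,0,0],"dr":[0.12,0,0]},
    {"gripper":60,"delta_pos":[0,0,0],"dr":[0.12,0,0]},
  ],
)

```text
t: 3.85
ee_pos: [591.6, -154.7, 260.2]
orientation: [2.048, 0.331, -2.05]
ft_force: [0.4, 0.7, 0.3]
width: 52.6
```

apply_moves(
  increments=[
    {"gripper":60,"delta_pos":[0,0,0],"dr":[0.12,0,0]},
    {"gripper":60,"delta_pos":[0,0,0],"dr":[0.12,0,0]},
    {"gripper":60,"delta_pos":[0,0,0],"dr":[0.12,0,0]},
    {"gripper":60,"delta_pos":[0,0,0],"dr":[0.12,0,0]},
    {"gripper":60,"delta_pos":[0,0,0],"dr":[0.12,0,0]},
  ],
)

```text
t: 4.27
ee_pos: [591.6, -154.7, 260.2]
orientation: [-2.07, 0.292, 2.072]
ft_force: [0.1, -0.0, 0.6]
width: 52.6
```

apply_moves(
  increments=[
    {"gripper":60,"delta_pos":[0,0,0],"dr":[0.12,0,0]},
    {"gripper":60,"delta_pos":[0,0,0],"dr":[0.12,0,0]},
    {"gripper":60,"delta_pos":[0,0,0],"dr":[0.01,0,0]},
    {"gripper":60,"delta_pos":[1,0,0],"dr":[0,0,0]},
    {"gripper":60,"delta_pos":[0,0,0],"dr":[0,0,0]},
  ],
)

```text
t: 4.68
ee_pos: [590.9, -154.5, 248.6]
orientation: [-1.926, 0.514, 1.931]
ft_force: [-0.4, -0.1, -0.7]
width: 52.8
```

```bash
cat >> h.py <<'E'
def st():
    o=ctrl.get_obs(); R=cv2.Rodrigues(o['orientation'])[0]
    print(o['t'],o['ee_pos'].round(1),'yaw_y',np.degrees(np.arctan2(R[1,1],R[0,1])).round(2),'xdown',R[:,0].round(3),'F',o['ft_force'].round(1),'w',round(o['width'],1),'q',o['qpos'].round(2)); return o,R
E
python3 - <<'E'
from h import *
st()
d=get('side','s1.png'); cv2.imwrite('pics/s1c.png',cv2.resize(d['img'][130:290,260:460,::-1],None,fx=3.5,fy=3.5,interpolation=3))
E
```

```text
4.6833 [ 590.9 -154.5  248.6] yaw_y -119.84 xdown [-0.003  0.001 -1.   ] F [-0.4 -0.1 -0.7] w 52.8 q [-0.28  0.38  1.65 -0.    1.11  1.82]
```

View pics/s1c.png

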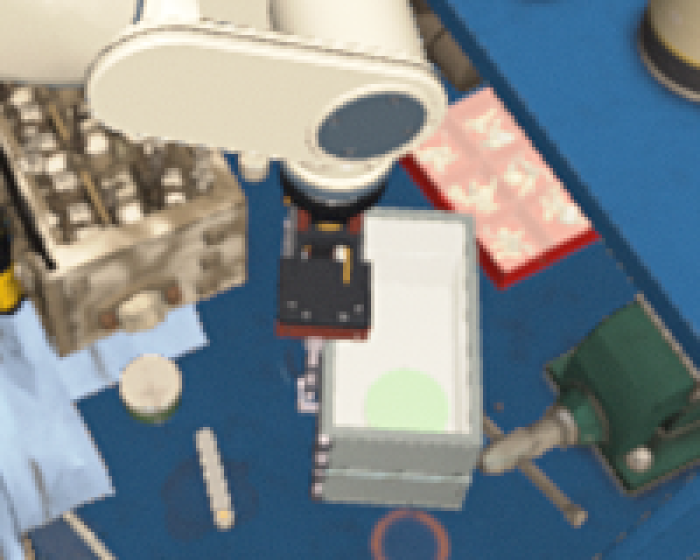

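apply_moves(
  increments=[
    {"gripper":60,"delta_pos":[2.5,0,0],"dr":[0,0,0]},
    {"gripper":60,"delta_pos":[2.5,0,0],"dr":[0,0,0]},
    {"gripper":60,"delta_pos":[2.5,0,0],"dr":[0,0,0]},
    {"gripper":60,"delta_pos":[2.0,0,0],"dr":[0,0,0]},
    {"gripper":60,"delta_pos":[0,0,0],"dr":[0,0,0]},
  ],
)

```text
t: 5.15
ee_pos: [589.0, -154.0, 151.3]
orientation: [-1.92, 0.515, 1.935]
ft_force: [-0.7, 0.4, 0.2]
width: 52.9
```

apply_moves(
  increments=[
    {"gripper":0,"delta_pos":[0,0,0],"dr":[0,0,0]},
    {"gripper":0,"delta_pos":[0,0,0],"dr":[0,0,0]},
    {"gripper":0,"delta_pos":[0,0,0],"dr":[0,0,0]},
    {"gripper":0,"delta_pos":[0,0,0],"dr":[0,0,0]},
    {"gripper":0,"delta_pos":[0,0,0],"dr":[0,0,0]},
  ],
)

```text
t: 5.57
ee_pos: [592.5, -155.0, 156.9]
orientation: [-1.929, 0.517, 1.925]
ft_force: [-0.2, -1.2, 0.4]
width: 23.0
```

apply_moves(
  increments=[
    {"gripper":0,"delta_pos":[0,0,0],"dr":[0,0,0]},
    {"gripper":0,"delta_pos":[0,0,0],"dr":[0,0,0]},
    {"gripper":0,"delta_pos":[0,0,0],"dr":[0,0,0]},
    {"gripper":0,"delta_pos":[0,0,0],"dr":[0,0,0]},
    {"gripper":0,"delta_pos":[0,0,0],"dr":[0,0,0]},
  ],
)

```text
t: 5.98
ee_pos: [593.5, -153.3, 156.9]
orientation: [-1.928, 0.514, 1.922]
ft_force: [4.9, 7.7, 2.2]
width: 17.1
```

apply_moves(
  increments=[
    {"gripper":0,"delta_pos":[-0.6,0,0],"dr":[0,0,0]},
    {"gripper":0,"delta_pos":[-0.7,0,0],"dr":[0,0,0]},
    {"gripper":0,"delta_pos":[-0.7,0,0],"dr":[0,0,0]},
    {"gripper":0,"delta_pos":[-0.7,0,0],"dr":[0,0,0]},
    {"gripper":0,"delta_pos":[0,0,0],"dr":[0,0,0]},
  ],
)

```text
t: 6.4
ee_pos: [593.3, -153.2, 184.3]
orientation: [-1.928, 0.514, 1.923]
ft_force: [1.2, 8.0, 2.3]
width: 17.5
```

apply_moves(
  increments=[
    {"gripper":0,"delta_pos":[0,0,0],"dr":[0,0,0]},
    {"gripper":0,"delta_pos":[0,0,0],"dr":[0,0,0]},
    {"gripper":60,"delta_pos":[0,0,0],"dr":[0,0,0]},
    {"gripper":60,"delta_pos":[0,0,0],"dr":[0,0,0]},
    {"gripper":60,"delta_pos":[0,0,0],"dr":[0,0,0]},
  ],
)

```text
t: 6.82
ee_pos: [591.9, -154.9, 183.0]
orientation: [-1.927, 0.517, 1.926]
ft_force: [0.6, -0.3, 0.2]
width: 33.9
```

apply_moves(
  increments=[
    {"gripper":60,"delta_pos":[0,0,0],"dr":[0,0,0]},
    {"gripper":60,"delta_pos":[-1.5,0,0],"dr":[0,0,0]},
    {"gripper":60,"delta_pos":[-2,0,0],"dr":[0,0,0]},
    {"gripper":60,"delta_pos":[-1,0,0],"dr":[0,0,0]},
    {"gripper":60,"delta_pos":[0,0,0],"dr":[0,0,0]},
  ],
)

```text
t: 7.23
ee_pos: [593.3, -155.4, 230.2]
orientation: [-1.931, 0.517, 1.922]
ft_force: [0.2, -0.8, 0.7]
width: 52.8
```

```bash
python3 - <<'E'
from h import *
st()
for n in('top','side'):
    P=cloud(get(n))
    for nm,c in(('bar',(623,-51)),('knob',(592,-154))):
        k=(np.hypot(P[...,0]-c[0],P[...,1]-c[1])<14)&(P[...,2]>140)&(P[...,2]<260)
        print(n,nm,k.sum(),np.sort(P[k][:,2])[::-1].round()[:60])
E
```

```text
7.2333 [ 593.3 -155.4  230.2] yaw_y -120.05 xdown [ 0.004 -0.001 -1.   ] F [ 0.2 -0.8  0.7] w 52.8 q [-0.28  0.4   1.66 -0.    1.07  1.82]
top bar 0 []
top knob 3 [209. 209. 207.]
side bar 13 [177. 173. 173. 165. 160. 153. 152. 150. 148. 147. 146. 146. 142.]
side knob 3 [146. 145. 141.]
```

apply_moves(
  increments=[
    {"gripper":60,"delta_pos":[-1,0,0],"dr":[0,0,0]},
    {"gripper":60,"delta_pos":[0,-3.5,0.8],"dr":[0,0,0]},
    {"gripper":60,"delta_pos":[0,-3.5,0.8],"dr":[0,0,0]},
    {"gripper":60,"delta_pos":[0,-3.55,0.8],"dr":[0,0,0]},
    {"gripper":60,"delta_pos":[0,0,0],"dr":[0,0,0]},
  ],
)

```text
t: 7.75
ee_pos: [625.0, -46.5, 237.4]
orientation: [-1.928, 0.512, 1.929]
ft_force: [0.3, -0.7, 1.0]
width: 52.9
```

apply_moves(
  increments=[
    {"gripper":60,"delta_pos":[2.5,0,0],"dr":[0,0,0]},
    {"gripper":60,"delta_pos":[2.5,0,0],"dr":[0,0,0]},
    {"gripper":60,"delta_pos":[2.5,0,0],"dr":[0,0,0]},
    {"gripper":60,"delta_pos":[1.5,0,0],"dr":[0,0,0]},
    {"gripper":60,"delta_pos":[0,0,0],"dr":[0,0,0]},
  ],
)

```text
t: 8.17
ee_pos: [621.0, -51.6, 143.7]
orientation: [-1.92, 0.518, 1.934]
ft_force: [-1.2, 0.2, -1.2]
width: 52.6
```

apply_moves(
  increments=[
    {"gripper":0,"delta_pos":[0,0,0],"dr":[0,0,0]},
    {"gripper":0,"delta_pos":[0,0,0],"dr":[0,0,0]},
    {"gripper":0,"delta_pos":[0,0,0],"dr":[0,0,0]},
    {"gripper":0,"delta_pos":[0,0,0],"dr":[0,0,0]},
    {"gripper":0,"delta_pos":[0,0,0],"dr":[0,0,0]},
  ],
)

```text
t: 8.58
ee_pos: [624.5, -51.5, 148.8]
orientation: [-1.928, 0.517, 1.925]
ft_force: [0.4, 0.3, 0.1]
width: 22.9
```

apply_moves(
  increments=[
    {"gripper":0,"delta_pos":[0,0,0],"dr":[0,0,0]},
    {"gripper":0,"delta_pos":[0,0,0],"dr":[0,0,0]},
    {"gripper":0,"delta_pos":[0,0,0],"dr":[0,0,0]},
    {"gripper":0,"delta_pos":[0,0,0],"dr":[0,0,0]},
    {"gripper":0,"delta_pos":[0,0,0],"dr":[0,0,0]},
  ],
)

```text
t: 9.0
ee_pos: [624.9, -50.2, 148.4]
orientation: [-1.927, 0.515, 1.924]
ft_force: [3.0, 6.6, 1.0]
width: 11.2
```

```bash
python3 - <<'E'
from h import *
st()
E
```

```text
9.0 [624.9 -50.2 148.4] yaw_y -120.04 xdown [ 0.002  0.002 -1.   ] F [3.  6.6 1. ] w 11.2 q [-0.1   0.52  1.68  0.    0.93  1.99]
```

```bash
python3 - <<'E'
from h import *
h=np.array([564.6,-225])
for n in('top','side'):
    P=cloud(dict(np.load(f'pics/{n}0.png.npz')))
    r=np.hypot(P[...,0]-h[0],P[...,1]-h[1]); th=np.degrees(np.arctan2(P[...,1]-h[1],P[...,0]-h[0]))
    for a in range(70,250,10):
        k=(th>a)&(th<a+10)&(P[...,2]>62)&(P[...,2]<250)&(r<300)
        if k.any():
            i=np.argsort(r[k])[:4]; print(n,a,k.sum(),np.c_[r[k][i],P[k][i]].round().tolist())
E
```

```text
top 70 95 [[5.0, 566.0, -220.0, 88.0], [8.0, 566.0, -217.0, 135.0], [10.0, 567.0, -216.0, 66.0], [10.0, 566.0, -215.0, 127.0]]
top 80 363 [[7.0, 566.0, -218.0, 81.0], [9.0, 565.0, -216.0, 119.0], [12.0, 566.0, -214.0, 84.0], [13.0, 566.0, -212.0, 121.0]]
top 90 353 [[4.0, 564.0, -221.0, 139.0], [6.0, 565.0, -219.0, 130.0], [218.0, 532.0, -9.0, 64.0], [220.0, 527.0, -8.0, 65.0]]
top 100 382 [[6.0, 563.0, -219.0, 82.0], [212.0, 514.0, -19.0, 68.0], [214.0, 508.0, -19.0, 73.0], [215.0, 512.0, -17.0, 72.0]]
top 110 318 [[5.0, 562.0, -220.0, 130.0], [222.0, 481.0, -19.0, 81.0], [223.0, 485.0, -17.0, 75.0], [223.0, 487.0, -16.0, 81.0]]
top 120 92 [[4.0, 562.0, -222.0, 91.0], [261.0, 434.0, 0.0, 117.0], [265.0, 432.0, 4.0, 98.0], [265.0, 431.0, 4.0, 84.0]]
top 130 3 [[3.0, 563.0, -223.0, 134.0], [4.0, 562.0, -222.0, 117.0], [5.0, 561.0, -221.0, 77.0]]
top 150 1 [[3.0, 562.0, -224.0, 79.0]]
top 160 1 [[2.0, 563.0, -224.0, 98.0]]
top 170 1 [[4.0, 561.0, -225.0, 127.0]]
side 70 120 [[4.0, 565.0, -221.0, 139.0], [12.0, 567.0, -213.0, 128.0], [18.0, 570.0, -208.0, 122.0], [63.0, 585.0, -166.0, 6
[... 221 characters left out ...]
9.0, 129.0], [7.0, 564.0, -218.0, 84.0]]
side 100 442 [[211.0, 516.0, -20.0, 64.0], [213.0, 513.0, -19.0, 65.0], [214.0, 507.0, -19.0, 77.0], [214.0, 510.0, -18.0, 72.0]]
side 110 412 [[219.0, 488.0, -20.0, 73.0], [223.0, 486.0, -17.0, 70.0], [223.0, 482.0, -18.0, 75.0], [223.0, 481.0, -18.0, 63.0]]
side 120 155 [[1.0, 564.0, -224.0, 88.0], [4.0, 562.0, -222.0, 130.0], [264.0, 432.0, 3.0, 112.0], [264.0, 432.0, 4.0, 72.0]]
side 130 2 [[2.0, 563.0, -224.0, 96.0], [3.0, 563.0, -223.0, 63.0]]
side 150 4 [[3.0, 562.0, -224.0, 120.0], [4.0, 561.0, -223.0, 74.0], [4.0, 561.0, -223.0, 82.0], [4.0, 561.0, -223.0, 90.0]]
side 160 1 [[4.0, 561.0, -224.0, 128.0]]
side 170 1 [[3.0, 561.0, -225.0, 62.0]]
```

apply_moves(
  increments=[
    {"gripper":0,"delta_pos":[0,0.216,0.949],"dr":[-0.053,0,0]},
    {"gripper":0,"delta_pos":[0,0.216,0.949],"dr":[-0.053,0,0]},
    {"gripper":0,"delta_pos":[0,0.216,0.949],"dr":[-0.053,0,0]},
    {"gripper":0,"delta_pos":[0,0.216,0.949],"dr":[-0.053,0,0]},
    {"gripper":0,"delta_pos":[0,0.216,0.949],"dr":[-0.053,0,0]},
  ],
)

```text
t: 9.42
ee_pos: [576.8, -40.9, 148.4]
orientation: [-2.086, 0.267, 2.082]
ft_force: [1.2, 5.0, 2.5]
width: 11.3
```

apply_moves(
  increments=[
    {"gripper":0,"delta_pos":[0,0.216,0.949],"dr":[-0.053,0,0]},
    {"gripper":0,"delta_pos":[0,0.216,0.949],"dr":[-0.053,0,0]},
    {"gripper":0,"delta_pos":[0,0.216,0.949],"dr":[-0.053,0,0]},
    {"gripper":0,"delta_pos":[0,0.216,0.949],"dr":[-0.053,0,0]},
    {"gripper":0,"delta_pos":[0,0.216,0.949],"dr":[-0.053,0,0]},
  ],
)

```text
t: 9.83
ee_pos: [528.1, -44.7, 148.4]
orientation: [2.219, 0.011, -2.216]
ft_force: [1.3, 2.8, 2.1]
width: 11.3
```

```bash
python3 - <<'E'
from h import *
st()
d=get('side','s2.png'); cv2.imwrite('pics/s2c.png',cv2.resize(d['img'][130:290,240:460,::-1],None,fx=3.5,fy=3.5,interpolation=3))
E
```

```text
9.8333 [528.1 -44.7 148.4] yaw_y -89.51 xdown [ 0.002  0.001 -1.   ] F [1.3 2.8 2.1] w 11.3 q [-0.11  0.4   1.9   0.    0.84  1.45]
```

View pics/s2c.png

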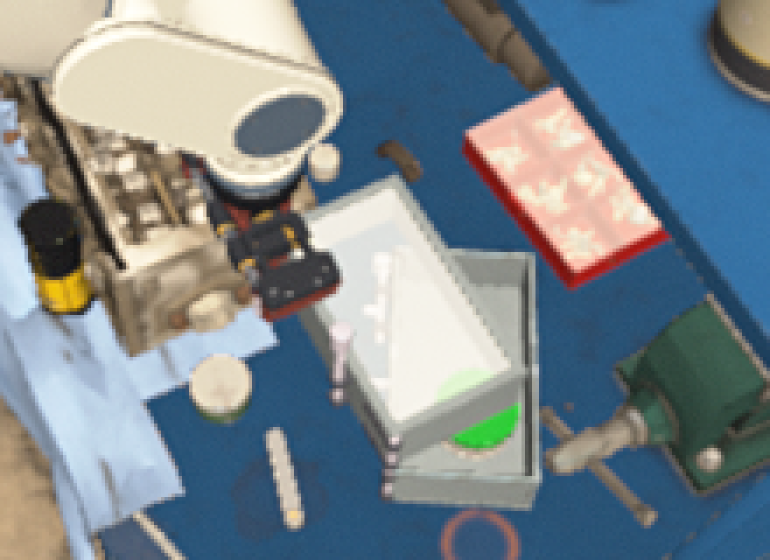

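apply_moves(
  increments=[
    {"gripper":0,"delta_pos":[0,0.216,0.949],"dr":[-0.053,0,0]},
    {"gripper":0,"delta_pos":[0,0.216,0.949],"dr":[-0.053,0,0]},
    {"gripper":0,"delta_pos":[0,0.216,0.949],"dr":[-0.053,0,0]},
    {"gripper":0,"delta_pos":[0,0.216,0.949],"dr":[-0.053,0,0]},
    {"gripper":0,"delta_pos":[0,0.216,0.949],"dr":[-0.053,0,0]},
  ],
)

```text
t: 10.3
ee_pos: [482.3, -61.2, 148.3]
orientation: [2.077, 0.285, -2.074]
ft_force: [-0.9, 1.2, 3.2]
width: 11.2
```

apply_moves(
  increments=[
    {"gripper":0,"delta_pos":[0,0.216,0.949],"dr":[-0.053,0,0]},
    {"gripper":0,"delta_pos":[0,0.216,0.949],"dr":[-0.053,0,0]},
    {"gripper":0,"delta_pos":[0,0.216,0.949],"dr":[-0.053,0,0]},
    {"gripper":0,"delta_pos":[0,0.216,0.949],"dr":[-0.053,0,0]},
    {"gripper":0,"delta_pos":[0,0.216,0.949],"dr":[-0.053,0,0]},
  ],
)

```text
t: 10.72
ee_pos: [442.4, -89.1, 148.3]
orientation: [1.919, 0.528, -1.916]
ft_force: [1.5, 1.4, 1.1]
width: 11.6
```

apply_moves(
  increments=[
    {"gripper":0,"delta_pos":[0,0.35,1.42],"dr":[-0.08,0,0]},
    {"gripper":0,"delta_pos":[0,0.35,1.42],"dr":[-0.08,0,0]},
    {"gripper":0,"delta_pos":[0,0.35,1.42],"dr":[-0.08,0,0]},
    {"gripper":0,"delta_pos":[0,0.35,1.42],"dr":[-0.08,0,0]},
    {"gripper":0,"delta_pos":[0,0.35,1.42],"dr":[-0.08,0,0]},
  ],
)

```text
t: 11.13
ee_pos: [399.7, -148.2, 148.3]
orientation: [1.658, 0.839, -1.655]
ft_force: [4.5, -0.5, -1.7]
width: 11.5
```

apply_moves(
  increments=[
    {"gripper":0,"delta_pos":[0,0.35,1.42],"dr":[-0.08,0,0]},
    {"gripper":0,"delta_pos":[0,0.35,1.42],"dr":[-0.08,0,0]},
    {"gripper":0,"delta_pos":[0,0.35,1.42],"dr":[-0.08,0,0]},
    {"gripper":0,"delta_pos":[0,0.35,1.42],"dr":[-0.08,0,0]},
    {"gripper":0,"delta_pos":[0,0.35,1.42],"dr":[-0.08,0,0]},
  ],
)

```text
t: 11.55
ee_pos: [383.4, -219.3, 148.3]
orientation: [1.379, 1.088, -1.376]
ft_force: [7.2, 2.2, -3.5]
width: 11.3
```

apply_moves(
  increments=[
    {"gripper":0,"delta_pos":[0,0.35,1.42],"dr":[-0.08,0,0]},
    {"gripper":0,"delta_pos":[0,0.35,1.42],"dr":[-0.08,0,0]},
    {"gripper":0,"delta_pos":[0,0.35,1.42],"dr":[-0.08,0,0]},
    {"gripper":0,"delta_pos":[0,0.35,1.42],"dr":[-0.08,0,0]},
    {"gripper":0,"delta_pos":[0,0.35,1.42],"dr":[-0.08,0,0]},
  ],
)

```text
t: 11.97
ee_pos: [395.9, -290.7, 148.3]
orientation: [1.086, 1.281, -1.083]
ft_force: [9.6, 5.2, -0.9]
width: 11.3
```

```bash
python3 - <<'E'
from h import *
st()
E
```

```text
11.9667 [ 395.9 -290.7  148.3] yaw_y 9.6 xdown [ 0.003 -0.001 -1.   ] F [ 9.6  5.2 -0.9] w 11.3 q [-0.66  0.35  1.98  0.    0.8  -0.83]
```

apply_moves(
  increments=[
    {"gripper":0,"delta_pos":[0,0.38,1.33],"dr":[-0.075,0,0]},
    {"gripper":0,"delta_pos":[0,0.38,1.33],"dr":[-0.075,0,0]},
    {"gripper":0,"delta_pos":[0,0.38,1.33],"dr":[-0.075,0,0]},
    {"gripper":0,"delta_pos":[0,0.38,1.33],"dr":[-0.075,0,0]},
    {"gripper":0,"delta_pos":[0,0.38,1.33],"dr":[-0.075,0,0]},
  ],
)

```text
t: 12.38
ee_pos: [432.2, -348.3, 148.3]
orientation: [0.798, 1.419, -0.802]
ft_force: [-6.7, -3.1, 5.1]
width: 11.6
```

apply_moves(
  increments=[
    {"gripper":0,"delta_pos":[0,0,0],"dr":[0,0,0]},
    {"gripper":0,"delta_pos":[0,0,0],"dr":[0,0,0]},
    {"gripper":40,"delta_pos":[0,0,0],"dr":[0,0,0]},
    {"gripper":40,"delta_pos":[0,0,0],"dr":[0,0,0]},
    {"gripper":40,"delta_pos":[0,0,0],"dr":[0,0,0]},
  ],
)

```text
t: 12.8
ee_pos: [432.8, -346.7, 147.7]
orientation: [0.803, 1.417, -0.803]
ft_force: [-0.2, 0.7, -0.4]
width: 27.8
```

apply_moves(
  increments=[
    {"gripper":40,"delta_pos":[0,0,0],"dr":[0,0,0]},
    {"gripper":40,"delta_pos":[-2,0,0],"dr":[0,0,0]},
    {"gripper":40,"delta_pos":[-3,0,0],"dr":[0,0,0]},
    {"gripper":40,"delta_pos":[-2,0,0],"dr":[0,0,0]},
    {"gripper":40,"delta_pos":[0,0,0],"dr":[0,0,0]},
  ],
)

```text
t: 13.22
ee_pos: [434.8, -348.2, 221.8]
orientation: [0.801, 1.411, -0.803]
ft_force: [0.6, -1.2, 1.2]
width: 34.9
```

```bash
python3 - <<'E'
from h import *
st()
for n in('top','side'): 
    d=get(n,n+'3.png')
    P=cloud(d)
    m=(P[...,0]>200)&(P[...,0]<570)&(P[...,1]>-520)&(P[...,1]<-100)&(P[...,2]>130)&(P[...,2]<139)
    c,l,s,ce=cv2.connectedComponentsWithStats(m.astype(np.uint8)); i=1+s[1:,4].argmax()
    r=cv2.minAreaRect(P[l==i][:,:2].astype(np.float32)); print(n,r,cv2.boxPoints(r).round())
    m=(np.hypot(P[...,0]-473,P[...,1]+71)<40)&(P[...,2]>25)&(P[...,2]<48); print('tin',m.sum(),P[m].min(0).round(),P[m].max(0).round())
a=cv2.imread('pics/top3.png')[120:340,240:520]; cv2.imwrite('pics/c3.png',cv2.resize(a,None,fx=2.7,fy=2.7,interpolation=3))
E
```

```text
13.2167 [ 434.8 -348.2  221.8] yaw_y 30.95 xdown [ 0.005 -0.004 -1.   ] F [ 0.6 -1.2  1.2] w 34.9 q [-0.7   0.33  1.79  0.    1.01 -1.24]
top ((471.0041198730469, -209.69296264648438), (149.130126953125, 135.91539001464844), 34.67525100708008) [[ 371. -196.]
 [ 448. -308.]
 [ 571. -223.]
 [ 494. -111.]]
tin 235 [445. -99.  26.] [502. -42.  47.]
side ((367.23284912109375, -254.1905517578125), (81.4754409790039, 99.60997009277344), 32.14716339111328) [[ 306. -234.]
 [ 359. -318.]
 [ 428. -275.]
 [ 375. -190.]]
tin 219 [446. -98.  26.] [501. -39.  45.]
```

View pics/c3.png

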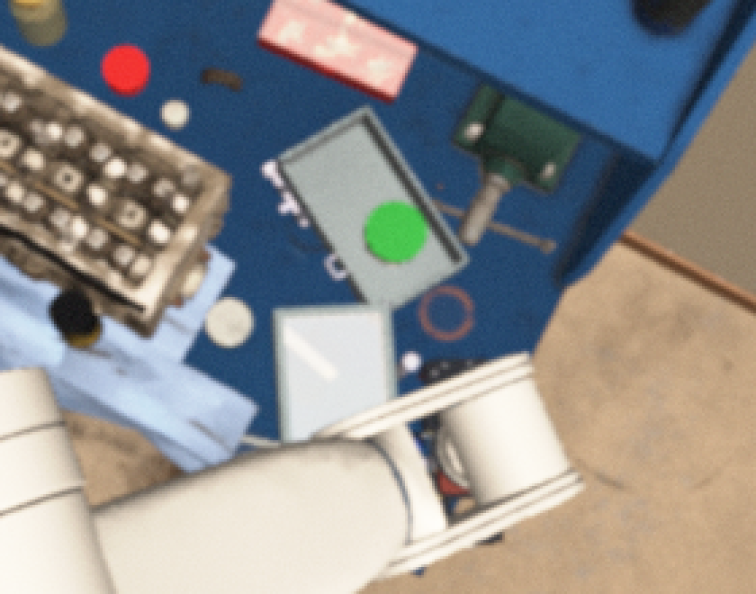

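apply_moves(
  increments=[
    {"gripper":40,"delta_pos":[-2,0,0],"dr":[0,0,0]},
    {"gripper":100,"delta_pos":[-2,1.75,-2.22],"dr":[0,0,0]},
    {"gripper":100,"delta_pos":[0,1.95,-2.47],"dr":[0,0,0]},
    {"gripper":100,"delta_pos":[0,1.95,-2.47],"dr":[0,0,0]},
    {"gripper":100,"delta_pos":[0,1.95,-2.47],"dr":[0,0,0]},
  ],
)

```text
t: 13.73
ee_pos: [447.6, -223.6, 256.3]
orientation: [0.804, 1.419, -0.804]
ft_force: [0.3, 0.7, 0.4]
width: 58.5
```

apply_moves(
  increments=[
    {"gripper":100,"delta_pos":[0,1.95,-2.47],"dr":[0,0,0]},
    {"gripper":100,"delta_pos":[0,1.95,-2.47],"dr":[0,0,0]},
    {"gripper":100,"delta_pos":[0,1.95,-2.47],"dr":[0,0,0]},
    {"gripper":100,"delta_pos":[0,1.95,-2.47],"dr":[0,0,0]},
    {"gripper":100,"delta_pos":[0,2.17,-2.71],"dr":[0,0,0]},
  ],
)

```text
t: 14.15
ee_pos: [468.2, -64.4, 256.1]
orientation: [0.803, 1.42, -0.804]
ft_force: [0.3, 0.6, 0.6]
width: 87.2
```

apply_moves(
  increments=[
    {"gripper":100,"delta_pos":[0,0,0],"dr":[0,0,0]},
    {"gripper":100,"delta_pos":[0,0,0],"dr":[0,0,0]},
    {"gripper":100,"delta_pos":[0,0,0],"dr":[0,0,0]},
    {"gripper":100,"delta_pos":[0,0,0],"dr":[0,0,0]},
    {"gripper":100,"delta_pos":[0,0,0],"dr":[0,0,0]},
  ],
)

```text
t: 14.57
ee_pos: [468.9, -66.9, 257.2]
orientation: [0.804, 1.418, -0.805]
ft_force: [-0.2, -0.5, 0.1]
width: 87.8
```

```bash
python3 - <<'E'
from h import *
o,R=st(); print('to tin', R.T@(np.array([471,-66,15])-o['ee_pos']))
E
```

```text
14.5667 [468.9 -66.9 257.2] yaw_y 30.84 xdown [-0.001  0.    -1.   ] F [-0.2 -0.5  0.1] w 87.8 q [-0.17  0.16  1.93 -0.    1.05 -0.7 ]
to tin [242.21493943   2.42984274   0.45855574]
```

apply_moves(
  increments=[
    {"gripper":100,"delta_pos":[0,0,0],"dr":[0.117,0,0]},
    {"gripper":100,"delta_pos":[0,0,0],"dr":[0.117,0,0]},
    {"gripper":100,"delta_pos":[0,0,0],"dr":[0.117,0,0]},
    {"gripper":100,"delta_pos":[0,0,0],"dr":[0.117,0,0]},
    {"gripper":100,"delta_pos":[2,0.2,0.2],"dr":[0,0,0]},
  ],
)

```text
t: 14.98
ee_pos: [473.3, -69.0, 240.2]
orientation: [1.164, 1.234, -1.158]
ft_force: [0.8, -0.4, 0.6]
width: 87.7
```

apply_moves(
  increments=[
    {"gripper":100,"delta_pos":[3,0,0],"dr":[0,0,0]},
    {"gripper":100,"delta_pos":[3,0,0],"dr":[0,0,0]},
    {"gripper":100,"delta_pos":[2,0,0],"dr":[0,0,0]},
    {"gripper":100,"delta_pos":[1,0,0],"dr":[0,0,0]},
    {"gripper":100,"delta_pos":[0,0,0],"dr":[0,0,0]},
  ],
)

```text
t: 15.4
ee_pos: [469.9, -68.3, 145.7]
orientation: [1.156, 1.245, -1.16]
ft_force: [-0.8, -0.4, 0.7]
width: 87.9
```

```bash
python3 - <<'E'
from h import *
o,R=st(); print('to tin', R.T@(np.array([471,-69,19])-o['ee_pos']))
E
```

```text
15.4 [469.9 -68.3 145.7] yaw_y 4.04 xdown [-0.004  0.001 -1.   ] F [-0.8 -0.4  0.7] w 87.9 q [-0.17  0.34  2.02 -0.    0.79 -0.24]
to tin [126.72962828   1.60814331   0.877507  ]
```

apply_moves(
  increments=[
    {"gripper":100,"delta_pos":[2,0.1,0],"dr":[0,0,0]},
    {"gripper":100,"delta_pos":[2,0,0],"dr":[0,0,0]},
    {"gripper":100,"delta_pos":[2,0,0],"dr":[0,0,0]},
    {"gripper":100,"delta_pos":[1,0,0],"dr":[0,0,0]},
    {"gripper":100,"delta_pos":[1,0,0],"dr":[0,0,0]},
  ],
)

```text
t: 15.82
ee_pos: [473.0, -68.1, 67.8]
orientation: [1.157, 1.241, -1.156]
ft_force: [0.1, -0.4, -0.5]
width: 87.7
```

apply_moves(
  increments=[
    {"gripper":100,"delta_pos":[1,0,0],"dr":[0,0,0]},
    {"gripper":100,"delta_pos":[1,0,0],"dr":[0,0,0]},
    {"gripper":100,"delta_pos":[1,0,0],"dr":[0,0,0]},
    {"gripper":100,"delta_pos":[1,0,0],"dr":[0,0,0]},
    {"gripper":100,"delta_pos":[0.7,0,0],"dr":[0,0,0]},
  ],
)

```text
t: 16.23
ee_pos: [472.2, -67.6, 19.7]
orientation: [1.156, 1.243, -1.156]
ft_force: [-0.4, 0.2, -0.4]
width: 87.9
```

apply_moves(
  increments=[
    {"gripper":100,"delta_pos":[0,0,0],"dr":[0,0,0]},
    {"gripper":0,"delta_pos":[0,0,0],"dr":[0,0,0]},
    {"gripper":0,"delta_pos":[0,0,0],"dr":[0,0,0]},
    {"gripper":0,"delta_pos":[0,0,0],"dr":[0,0,0]},
    {"gripper":0,"delta_pos":[0,0,0],"dr":[0,0,0]},
  ],
)

```text
t: 16.65
ee_pos: [472.7, -67.7, 21.1]
orientation: [1.156, 1.242, -1.155]
ft_force: [0.3, -0.1, -0.0]
width: 64.8
```

apply_moves(
  increments=[
    {"gripper":0,"delta_pos":[0,0,0],"dr":[0,0,0]},
    {"gripper":0,"delta_pos":[0,0,0],"dr":[0,0,0]},
    {"gripper":0,"delta_pos":[0,0,0],"dr":[0,0,0]},
    {"gripper":0,"delta_pos":[0,0,0],"dr":[0,0,0]},
    {"gripper":0,"delta_pos":[0,0,0],"dr":[0,0,0]},
  ],
)

```text
t: 17.07
ee_pos: [472.7, -67.7, 21.0]
orientation: [1.156, 1.242, -1.156]
ft_force: [-0.7, 0.7, 6.4]
width: 55.3
```

```bash
python3 - <<'E'
from h import *
st()
E
```

```text
17.0667 [472.7 -67.7  21. ] yaw_y 4.12 xdown [ 0.001 -0.    -1.   ] F [-0.7  0.7  6.4] w 55.3 q [-0.17  0.58  2.05  0.    0.51 -0.24]
```

apply_moves(
  increments=[
    {"gripper":0,"delta_pos":[-1,0,0],"dr":[0,0,0]},
    {"gripper":0,"delta_pos":[-2,0,0],"dr":[0,0,0]},
    {"gripper":0,"delta_pos":[-3,0,0],"dr":[0,0,0]},
    {"gripper":0,"delta_pos":[-3,0,0],"dr":[0,0,0]},
    {"gripper":0,"delta_pos":[-3,0,0],"dr":[0,0,0]},
  ],
)

```text
t: 17.48
ee_pos: [471.4, -67.5, 142.0]
orientation: [1.156, 1.244, -1.157]
ft_force: [1.3, -0.0, -0.5]
width: 55.0
```

apply_moves(
  increments=[
    {"gripper":0,"delta_pos":[-3,0,0],"dr":[0,0,0]},
    {"gripper":0,"delta_pos":[-2,0,0],"dr":[0,0,0]},
    {"gripper":0,"delta_pos":[0,1.5,0.35],"dr":[0,0,0]},
    {"gripper":0,"delta_pos":[0,2.5,0.58],"dr":[0,0,0]},
    {"gripper":0,"delta_pos":[0,2.5,0.58],"dr":[0,0,0]},
  ],
)

```text
t: 17.9
ee_pos: [538.4, -78.1, 191.9]
orientation: [1.156, 1.242, -1.156]
ft_force: [0.1, 0.5, -1.7]
width: 55.4
```

apply_moves(
  increments=[
    {"gripper":0,"delta_pos":[0,2.5,0.58],"dr":[0,0,0]},
    {"gripper":0,"delta_pos":[0,2.5,0.58],"dr":[0,0,0]},
    {"gripper":0,"delta_pos":[0,2.5,0.58],"dr":[0,0,0]},
    {"gripper":0,"delta_pos":[0,2.5,0.58],"dr":[0,0,0]},
    {"gripper":0,"delta_pos":[0,2.5,0.58],"dr":[0,0,0]},
  ],
)

```text
t: 18.32
ee_pos: [665.5, -98.1, 190.8]
orientation: [1.156, 1.243, -1.157]
ft_force: [1.0, -0.6, -1.1]
width: 55.3
```

apply_moves(
  increments=[
    {"gripper":0,"delta_pos":[0,2.2,0.5],"dr":[0,0,0]},
    {"gripper":0,"delta_pos":[0,1.5,0.36],"dr":[0,0,0]},
    {"gripper":0,"delta_pos":[0,0,0],"dr":[0.1,0,0]},
    {"gripper":0,"delta_pos":[0,0,0],"dr":[0.1,0,0]},
    {"gripper":0,"delta_pos":[0,0,0],"dr":[0.1,0,0]},
  ],
)

```text
t: 18.73
ee_pos: [702.0, -103.8, 190.4]
orientation: [1.378, 1.091, -1.38]
ft_force: [0.1, -0.4, -1.4]
width: 55.2
```

apply_moves(
  increments=[
    {"gripper":0,"delta_pos":[0,0,0],"dr":[0.1,0,0]},
    {"gripper":0,"delta_pos":[0,0,0],"dr":[0.1,0,0]},
    {"gripper":0,"delta_pos":[0,0,0],"dr":[0.095,0,0]},
    {"gripper":0,"delta_pos":[0,0,0],"dr":[0,0,0]},
    {"gripper":0,"delta_pos":[0,0,0],"dr":[0,0,0]},
  ],
)

```text
t: 19.15
ee_pos: [702.1, -103.8, 190.7]
orientation: [1.581, 0.917, -1.582]
ft_force: [0.2, -0.1, -1.2]
width: 55.2
```

```bash
python3 - <<'E'
from h import *
o,R=st(); print('to place', R.T@(np.array([703,-104,28])-o['ee_pos']))
d=get('side','s4.png'); cv2.imwrite('pics/s4c.png',cv2.resize(d['img'][100:300,260:480,::-1],None,fx=3,fy=3,interpolation=3))
E
```

```text
19.15 [ 702.1 -103.8  190.7] yaw_y -29.8 xdown [-0.001  0.    -1.   ] F [ 0.2 -0.1 -1.2] w 55.2 q [-0.16  0.59  1.45 -0.    1.1   0.36]
to place [162.69198491   0.99239418  -0.35925352]
```

View pics/s4c.png

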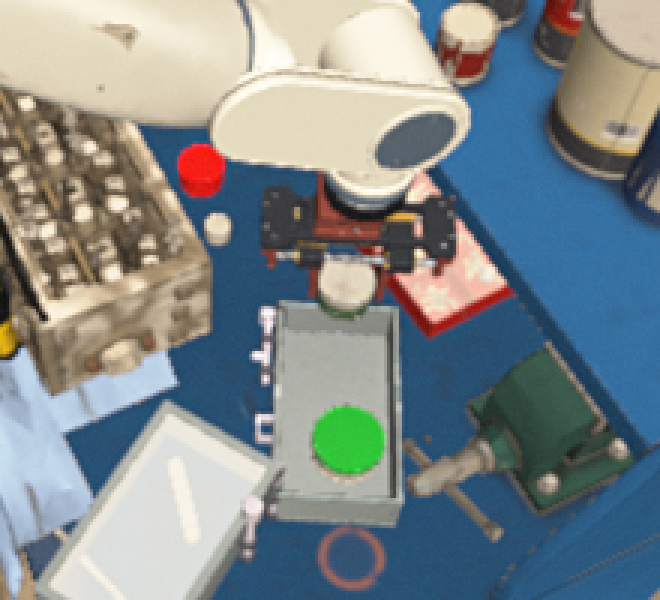

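apply_moves(
  increments=[
    {"gripper":0,"delta_pos":[2,0,0],"dr":[0,0,0]},
    {"gripper":0,"delta_pos":[3,0,0],"dr":[0,0,0]},
    {"gripper":0,"delta_pos":[3,0,0],"dr":[0,0,0]},
    {"gripper":0,"delta_pos":[2,0,0],"dr":[0,0,0]},
    {"gripper":0,"delta_pos":[1.5,0,0],"dr":[0,0,0]},
  ],
)

```text
t: 19.62
ee_pos: [701.1, -103.7, 73.2]
orientation: [1.58, 0.918, -1.584]
ft_force: [0.7, 0.5, -1.6]
width: 54.9
```

apply_moves(
  increments=[
    {"gripper":0,"delta_pos":[1.5,0,0],"dr":[0,0,0]},
    {"gripper":0,"delta_pos":[1.2,0,0],"dr":[0,0,0]},
    {"gripper":0,"delta_pos":[0.9,0,0],"dr":[0,0,0]},
    {"gripper":0,"delta_pos":[0.5,0,0],"dr":[0,0,0]},
    {"gripper":0,"delta_pos":[0.3,0,0],"dr":[0,0,0]},
  ],
)

```text
t: 20.03
ee_pos: [702.7, -103.9, 31.4]
orientation: [1.583, 0.915, -1.583]
ft_force: [-0.2, 0.5, -1.9]
width: 55.2
```

apply_moves(
  increments=[
    {"gripper":0,"delta_pos":[0.2,0,0],"dr":[0,0,0]},
    {"gripper":0,"delta_pos":[0,0,0],"dr":[0,0,0]},
    {"gripper":0,"delta_pos":[0,0,0],"dr":[0,0,0]},
    {"gripper":0,"delta_pos":[0,0,0],"dr":[0,0,0]},
    {"gripper":0,"delta_pos":[0,0,0],"dr":[0,0,0]},
  ],
)

```text
t: 20.45
ee_pos: [702.9, -104.0, 30.3]
orientation: [1.584, 0.914, -1.582]
ft_force: [-0.8, -0.6, -1.2]
width: 55.2
```

apply_moves(
  increments=[
    {"gripper":0,"delta_pos":[0.1,0,0],"dr":[0,0,0]},
    {"gripper":0,"delta_pos":[0.1,0,0],"dr":[0,0,0]},
    {"gripper":0,"delta_pos":[0.1,0,0],"dr":[0,0,0]},
    {"gripper":0,"delta_pos":[0,0,0],"dr":[0,0,0]},
    {"gripper":0,"delta_pos":[0,0,0],"dr":[0,0,0]},
  ],
)

```text
t: 20.87
ee_pos: [702.6, -103.9, 27.1]
orientation: [1.583, 0.915, -1.583]
ft_force: [-2.6, 0.0, 3.8]
width: 55.2
```

apply_moves(
  increments=[
    {"gripper":75,"delta_pos":[0,0,0],"dr":[0,0,0]},
    {"gripper":75,"delta_pos":[0,0,0],"dr":[0,0,0]},
    {"gripper":75,"delta_pos":[0,0,0],"dr":[0,0,0]},
    {"gripper":75,"delta_pos":[-0.5,0,0],"dr":[0,0,0]},
    {"gripper":75,"delta_pos":[-1,0,0],"dr":[0,0,0]},
  ],
)

```text
t: 21.28
ee_pos: [701.5, -103.7, 40.8]
orientation: [1.582, 0.916, -1.585]
ft_force: [-0.8, -0.6, -0.8]
width: 66.2
```

apply_moves(
  increments=[
    {"gripper":75,"delta_pos":[-2,0,0],"dr":[0,0,0]},
    {"gripper":75,"delta_pos":[-3,0,0],"dr":[0,0,0]},
    {"gripper":75,"delta_pos":[-3,0,0],"dr":[0,0,0]},
    {"gripper":75,"delta_pos":[-4,0,0],"dr":[0,0,0]},
    {"gripper":75,"delta_pos":[-4,0,0],"dr":[0,0,0]},
  ],
)

```text
t: 21.7
ee_pos: [702.0, -103.8, 203.6]
orientation: [1.583, 0.915, -1.584]
ft_force: [0.4, -1.3, 0.3]
width: 65.7
```

apply_moves(
  increments=[
    {"gripper":50,"delta_pos":[-3,0,0],"dr":[0,0,0]},
    {"gripper":50,"delta_pos":[-2,0,0],"dr":[0,0,0]},
    {"gripper":50,"delta_pos":[0,0,0],"dr":[0,0,0]},
    {"gripper":50,"delta_pos":[0,0,0],"dr":[0,0,0]},
    {"gripper":50,"delta_pos":[0,0,0],"dr":[0,0,0]},
  ],
)

```text
t: 22.12
ee_pos: [701.7, -103.8, 250.7]
orientation: [1.582, 0.916, -1.584]
ft_force: [-0.7, 0.5, -0.1]
width: 44.1
```

```bash
python3 - <<'E'
from h import *
o,R=st()
h=np.array([564.6,-225])
for n in('top','side'):
    P=cloud(get(n,n+'5.png')); L=(P[...,:2]-[676,-160])@np.array([[.866,.5],[-.5,.866]])
    m=(abs(L[...,0])<58)&(abs(L[...,1])<108)&(P[...,2]>38)&(P[...,2]<50)
    c,l,s,ce=cv2.connectedComponentsWithStats(m.astype(np.uint8))
    for i in range(1,c):
        if s[i,4]>20: q=L[l==i]; print(n,s[i,4],q.min(0).round(),q.max(0).round(),'z',P[l==i][:,2].mean().round(1))
    m=(P[...,0]>300)&(P[...,0]<600)&(P[...,1]>-400)&(P[...,1]<-100)&(P[...,2]>145)&(P[...,2]<212)
    c,l,s,ce=cv2.connectedComponentsWithStats(m.astype(np.uint8))
    for i in range(1,c):
        q=P[l==i]; print(n,'hi',s[i],q.min(0).round(),q.max(0).round())
E
```

```text
22.1167 [ 701.7 -103.8  250.7] yaw_y -29.96 xdown [-0.002  0.    -1.   ] F [-0.7  0.5 -0.1] w 44.1 q [-0.16  0.53  1.41 -0.    1.21  0.36]
top 349 [-23. -73.] [52.  3.] z 43.2
top hi [345 247   1   1   1] [ 466. -144.  148.] [ 466. -144.  148.]
top hi [388 251   8   7  36] [ 500. -282.  147.] [ 517. -266.  210.]
top hi [378 276   1   1   1] [ 438. -272.  149.] [ 438. -272.  149.]
top hi [348 278   1   1   1] [ 389. -196.  146.] [ 389. -196.  146.]
top hi [348 286   1   1   1] [ 368. -207.  145.] [ 368. -207.  145.]
top hi [379 288   1   1   1] [ 408. -291.  146.] [ 408. -291.  146.]
top hi [399 288   5   5  19] [ 427. -355.  149.] [ 438. -345.  182.]
top hi [387 291   1   1   1] [ 412. -316.  147.] [ 412. -316.  147.]
side 214 [-33.  31.] [23. 89.] z 43.1
side 415 [-24. -72.] [52.  4.] z 42.6
side hi [341 265   7  13  64] [ 501. -283.  147.] [ 519. -265.  209.]
side hi [329 307   5   8  33] [ 428. -356.  146.] [ 439. -344.  177.]
```

apply_moves(
  increments=[
    {"gripper":50,"delta_pos":[0,-1.1,3.475],"dr":[0,0,0]},
    {"gripper":50,"delta_pos":[0,-1.1,3.475],"dr":[0,0,0]},
    {"gripper":50,"delta_pos":[0,-1.1,3.475],"dr":[0,0,0]},
    {"gripper":50,"delta_pos":[0,-1.1,3.475],"dr":[0,0,0]},
    {"gripper":50,"delta_pos":[0,-1.1,3.475],"dr":[0,0,0]},
  ],
)

```text
t: 22.63
ee_pos: [566.0, -227.4, 249.8]
orientation: [1.582, 0.917, -1.585]
ft_force: [0.3, -0.8, -0.4]
width: 43.9
```

apply_moves(
  increments=[
    {"gripper":50,"delta_pos":[0,-1.1,3.475],"dr":[0,0,0]},
    {"gripper":50,"delta_pos":[0,-1.1,3.475],"dr":[0,0,0]},
    {"gripper":50,"delta_pos":[0,-1.1,3.475],"dr":[0,0,0]},
    {"gripper":50,"delta_pos":[0,-1.1,3.475],"dr":[0,0,0]},
    {"gripper":50,"delta_pos":[0,-1.1,3.475],"dr":[0,0,0]},
  ],
)

```text
t: 23.05
ee_pos: [431.6, -350.4, 250.2]
orientation: [1.583, 0.917, -1.584]
ft_force: [0.8, -0.6, 0.1]
width: 44.3
```

apply_moves(
  increments=[
    {"gripper":50,"delta_pos":[0,0,0],"dr":[-0.1064,0,0]},
    {"gripper":50,"delta_pos":[0,0,0],"dr":[-0.1064,0,0]},
    {"gripper":50,"delta_pos":[0,0,0],"dr":[-0.1064,0,0]},
    {"gripper":50,"delta_pos":[0,0,0],"dr":[-0.1064,0,0]},
    {"gripper":50,"delta_pos":[0,0,0],"dr":[-0.1064,0,0]},
  ],
)

```text
t: 23.47
ee_pos: [432.9, -349.7, 250.1]
orientation: [1.199, 1.219, -1.2]
ft_force: [1.2, 0.2, 0.5]
width: 43.8
```

apply_moves(
  increments=[
    {"gripper":50,"delta_pos":[0,0,0],"dr":[-0.1064,0,0]},
    {"gripper":50,"delta_pos":[0,0,0],"dr":[-0.1064,0,0]},
    {"gripper":50,"delta_pos":[0,0,0],"dr":[-0.1064,0,0]},
    {"gripper":50,"delta_pos":[0,0,0],"dr":[-0.1064,0,0]},
    {"gripper":50,"delta_pos":[0,0,0],"dr":[-0.1064,0,0]},
  ],
)

```text
t: 23.88
ee_pos: [433.0, -349.5, 250.0]
orientation: [0.799, 1.422, -0.798]
ft_force: [-0.3, -0.8, -0.4]
width: 43.9
```

apply_moves(
  increments=[
    {"gripper":50,"delta_pos":[1,0,0],"dr":[0,0,0]},
    {"gripper":50,"delta_pos":[1,0,0],"dr":[0,0,0]},
    {"gripper":50,"delta_pos":[0,0,0],"dr":[0,0,0]},
    {"gripper":50,"delta_pos":[0,0,0],"dr":[0,0,0]},
    {"gripper":50,"delta_pos":[0,0,0],"dr":[0,0,0]},
  ],
)

```text
t: 24.3
ee_pos: [433.5, -349.9, 231.1]
orientation: [0.803, 1.418, -0.803]
ft_force: [-0.0, -0.2, -0.3]
width: 44.2
```

```bash
python3 - <<'E'
from h import *
o,R=st(); print('to bar', R.T@(np.array([433,-349.5,148.5])-o['ee_pos']))
E
```

```text
24.3 [ 433.5 -349.9  231.1] yaw_y 30.92 xdown [-0.001  0.001 -1.   ] F [-0.  -0.2 -0.3] w 44.2 q [-0.7   0.32  1.78 -0.    1.04 -1.24]
to bar [82.58427499 -0.20842019 -0.50683994]
```

apply_moves(
  increments=[
    {"gripper":50,"delta_pos":[2.5,0,0],"dr":[0,0,0]},
    {"gripper":50,"delta_pos":[2.5,0,0],"dr":[0,0,0]},
    {"gripper":50,"delta_pos":[2,0,0],"dr":[0,0,0]},
    {"gripper":50,"delta_pos":[1.2,0,0],"dr":[0,0,0]},
    {"gripper":50,"delta_pos":[0,0,0],"dr":[0,0,0]},
  ],
)

```text
t: 24.72
ee_pos: [432.6, -349.1, 147.5]
orientation: [0.804, 1.422, -0.802]
ft_force: [-0.3, -0.1, -1.3]
width: 43.9
```

apply_moves(
  increments=[
    {"gripper":0,"delta_pos":[0,0,0],"dr":[0,0,0]},
    {"gripper":0,"delta_pos":[0,0,0],"dr":[0,0,0]},
    {"gripper":0,"delta_pos":[0,0,0],"dr":[0,0,0]},
    {"gripper":0,"delta_pos":[0,0,0],"dr":[0,0,0]},
    {"gripper":0,"delta_pos":[0,0,0],"dr":[0,0,0]},
  ],
)

```text
t: 25.13
ee_pos: [434.1, -350.4, 150.6]
orientation: [0.802, 1.416, -0.802]
ft_force: [-0.9, -0.2, -0.4]
width: 13.8
```

apply_moves(
  increments=[
    {"gripper":0,"delta_pos":[0,0,0],"dr":[0,0,0]},
    {"gripper":0,"delta_pos":[0,0,0],"dr":[0,0,0]},
    {"gripper":0,"delta_pos":[0,-0.11,-0.71],"dr":[0.04,0,0]},
    {"gripper":0,"delta_pos":[0,-0.11,-0.71],"dr":[0.04,0,0]},
    {"gripper":0,"delta_pos":[0,-0.25,-1.44],"dr":[0.08,0,0]},
  ],
)

```text
t: 25.55
ee_pos: [416.1, -329.0, 150.5]
orientation: [0.923, 1.363, -0.927]
ft_force: [-4.7, -4.7, 8.2]
width: 11.2
```

apply_moves(
  increments=[
    {"gripper":0,"delta_pos":[0,-0.25,-1.44],"dr":[0.08,0,0]},
    {"gripper":0,"delta_pos":[0,-0.25,-1.44],"dr":[0.08,0,0]},
    {"gripper":0,"delta_pos":[0,-0.25,-1.44],"dr":[0.08,0,0]},
    {"gripper":0,"delta_pos":[0,-0.25,-1.44],"dr":[0.08,0,0]},
    {"gripper":0,"delta_pos":[0,-0.25,-1.44],"dr":[0.08,0,0]},
  ],
)

```text
t: 25.97
ee_pos: [386.5, -259.9, 150.4]
orientation: [1.224, 1.199, -1.228]
ft_force: [-7.6, -2.2, 10.9]
width: 11.2
```

apply_moves(
  increments=[
    {"gripper":0,"delta_pos":[0,-0.25,-1.44],"dr":[0.08,0,0]},
    {"gripper":0,"delta_pos":[0,-0.25,-1.44],"dr":[0.08,0,0]},
    {"gripper":0,"delta_pos":[0,-0.25,-1.44],"dr":[0.08,0,0]},
    {"gripper":0,"delta_pos":[0,-0.25,-1.44],"dr":[0.08,0,0]},
    {"gripper":0,"delta_pos":[0,-0.25,-1.44],"dr":[0.08,0,0]},
  ],
)

```text
t: 26.38
ee_pos: [386.8, -186.3, 150.4]
orientation: [1.512, 0.981, -1.516]
ft_force: [-8.5, -0.4, 16.4]
width: 11.6
```

```bash
cat >> h.py <<'E'
def door():
    o,R=st(); h=np.array([564.6,-225.]); v=o['ee_pos'][:2]-h; b=np.array([624,-51])-h
    a=(np.arctan2(v[1],v[0])-np.arctan2(b[1],b[0]))%(2*np.pi)
    print('theta',a,'r',np.hypot(*v),'hinge in tool',(R.T@np.r_[-v,0]).round(1),'F tool',(R.T@o['ft_force']).round(1))
E
python3 -c "from h import *; door()"
```

```text
26.3833 [ 386.8 -186.3  150.4] yaw_y -24.24 xdown [-0.003  0.001 -1.   ] F [-8.5 -0.4 16.4] w 11.6 q [-0.48  0.27  2.11 -0.    0.77 -0.05]
theta 1.6852655265014502 r 181.9550471393305 hinge in tool [ -0.6 178.  -37.7] F tool [-16.3  -7.6   3.9]
```

apply_moves(
  increments=[
    {"gripper":0,"delta_pos":[-0.03,-0.28,-1.44],"dr":[0.08,0,0]},
    {"gripper":0,"delta_pos":[-0.03,-0.28,-1.44],"dr":[0.08,0,0]},
    {"gripper":0,"delta_pos":[-0.03,-0.26,-1.44],"dr":[0.08,0,0]},
    {"gripper":0,"delta_pos":[0,-0.26,-1.44],"dr":[0.08,0,0]},
    {"gripper":0,"delta_pos":[0,-0.26,-1.44],"dr":[0.08,0,0]},
  ],
)

```text
t: 26.8
ee_pos: [415.7, -119.0, 150.5]
orientation: [1.784, 0.702, -1.787]
ft_force: [-1.1, -0.6, -0.1]
width: 11.4
```

apply_moves(
  increments=[
    {"gripper":0,"delta_pos":[0,-0.26,-1.44],"dr":[0.08,0,0]},
    {"gripper":0,"delta_pos":[0,-0.26,-1.44],"dr":[0.08,0,0]},
    {"gripper":0,"delta_pos":[0,-0.26,-1.44],"dr":[0.08,0,0]},
    {"gripper":0,"delta_pos":[0,-0.26,-1.44],"dr":[0.08,0,0]},
    {"gripper":0,"delta_pos":[0,-0.26,-1.44],"dr":[0.08,0,0]},
  ],
)

```text
t: 27.22
ee_pos: [468.6, -68.5, 150.5]
orientation: [2.031, 0.358, -2.034]
ft_force: [-0.3, -1.5, -0.7]
width: 11.2
```

```bash
python3 -c "from h import *; door()"
```

```text
27.2167 [468.6 -68.5 150.5] yaw_y -70.07 xdown [-0.001  0.001 -1.   ] F [-0.3 -1.5 -0.7] w 11.2 q [-0.17  0.33  2.02  0.    0.8   1.05]
theta 0.8794553178049473 r 183.61733771597906 hinge in tool [ -0.2 179.9 -36.9] F tool [0.7 1.3 0.8]
```

apply_moves(
  increments=[
    {"gripper":0,"delta_pos":[0,-0.24,-1.44],"dr":[0.08,0,0]},
    {"gripper":0,"delta_pos":[0,-0.24,-1.44],"dr":[0.08,0,0]},
    {"gripper":0,"delta_pos":[0,-0.24,-1.44],"dr":[0.08,0,0]},
    {"gripper":0,"delta_pos":[0,-0.24,-1.44],"dr":[0.08,0,0]},
    {"gripper":0,"delta_pos":[0,-0.24,-1.44],"dr":[0.08,0,0]},
  ],
)

```text
t: 27.63
ee_pos: [536.7, -42.6, 150.5]
orientation: [-2.192, 0.055, 2.196]
ft_force: [-3.4, 2.9, 2.2]
width: 11.5
```

apply_moves(
  increments=[
    {"gripper":0,"delta_pos":[0,-0.24,-1.44],"dr":[0.08,0,0]},
    {"gripper":0,"delta_pos":[0,-0.24,-1.44],"dr":[0.08,0,0]},
    {"gripper":0,"delta_pos":[0,-0.24,-1.44],"dr":[0.08,0,0]},
    {"gripper":0,"delta_pos":[0,-0.13,-0.72],"dr":[0.04,0,0]},
    {"gripper":0,"delta_pos":[0,-0.13,-0.72],"dr":[0.04,0,0]},
  ],
)

```text
t: 28.05
ee_pos: [595.8, -42.6, 150.5]
orientation: [-2.017, 0.376, 2.018]
ft_force: [-0.1, 8.9, 0.1]
width: 11.6
```

```bash
python3 -c "from h import *; door()"
```

```text
28.05 [595.8 -42.6 150.5] yaw_y -111.24 xdown [ 0.     0.003 -1.   ] F [-0.1  8.9  0.1] w 11.6 q [-0.09  0.48  1.75  0.    0.91  1.85]
theta 0.15979293623833613 r 185.08635417171433 hinge in tool [ -0.5 181.3 -37.1] F tool [-0.  -8.3  3.3]
```

apply_moves(
  increments=[
    {"gripper":0,"delta_pos":[0,-0.15,-0.72],"dr":[0.04,0,0]},
    {"gripper":0,"delta_pos":[0,-0.15,-0.72],"dr":[0.04,0,0]},
    {"gripper":0,"delta_pos":[0,-0.15,-0.72],"dr":[0.04,0,0]},
    {"gripper":0,"delta_pos":[0,-0.1,-0.5],"dr":[0.03,0,0]},
    {"gripper":0,"delta_pos":[0,0,0],"dr":[0,0,0]},
  ],
)

```text
t: 28.47
ee_pos: [622.9, -49.1, 150.6]
orientation: [-1.929, 0.511, 1.927]
ft_force: [2.7, 6.1, 0.0]
width: 11.1
```

```bash
python3 -c "from h import *; door()"
```

```text
28.4667 [622.9 -49.1 150.6] yaw_y -119.81 xdown [ 0.002  0.002 -1.   ] F [2.7 6.1 0. ] w 11.1 q [-0.1   0.52  1.69  0.    0.94  1.99]
theta 0.008971751875414213 r 185.35886904566613 hinge in tool [ -0.5 181.6 -36.9] F tool [-0.  -6.7  0.7]
```

apply_moves(
  increments=[
    {"gripper":0,"delta_pos":[0,0,-0.15],"dr":[0,0,0]},
    {"gripper":0,"delta_pos":[0,0,-0.15],"dr":[0,0,0]},
    {"gripper":0,"delta_pos":[0,0,-0.1],"dr":[0,0,0]},
    {"gripper":0,"delta_pos":[0,0,0],"dr":[0,0,0]},
    {"gripper":0,"delta_pos":[0,0,0],"dr":[0,0,0]},
  ],
)

```text
t: 28.88
ee_pos: [623.9, -49.4, 150.5]
orientation: [-1.925, 0.508, 1.932]
ft_force: [-3.8, 12.9, 3.5]
width: 11.6
```

```bash
python3 -c "from h import *; door()"
```

```text
28.8833 [623.9 -49.4 150.5] yaw_y -119.73 xdown [-0.003  0.004 -1.   ] F [-3.8 12.9  3.5] w 11.6 q [-0.1   0.52  1.68  0.01  0.94  1.99]
theta 0.0032072607272317644 r 185.31626442023594 hinge in tool [ -0.6 181.9 -35.6] F tool [-3.4 -9.3  9.7]
```

apply_moves(
  increments=[
    {"gripper":50,"delta_pos":[0,0,0],"dr":[0,0,0]},
    {"gripper":50,"delta_pos":[0,0,0],"dr":[0,0,0]},
    {"gripper":50,"delta_pos":[0,0,0],"dr":[0,0,0]},
    {"gripper":50,"delta_pos":[0,0,0],"dr":[0,0,0]},
    {"gripper":50,"delta_pos":[-2,0,0],"dr":[0,0,0]},
  ],
)

```text
t: 29.3
ee_pos: [622.6, -52.4, 167.2]
orientation: [-1.924, 0.513, 1.937]
ft_force: [-0.9, 0.1, -1.6]
width: 41.1
```

apply_moves(
  increments=[
    {"gripper":50,"delta_pos":[-3,0,0],"dr":[0,0,0]},
    {"gripper":50,"delta_pos":[-3,0,0],"dr":[0,0,0]},
    {"gripper":50,"delta_pos":[-2,0,0],"dr":[0,0,0]},
    {"gripper":50,"delta_pos":[0,0,0],"dr":[0,0,0]},
    {"gripper":50,"delta_pos":[0,0,0],"dr":[0,0,0]},
  ],
)

```text
t: 29.72
ee_pos: [625.6, -52.7, 251.6]
orientation: [-1.932, 0.512, 1.927]
ft_force: [-0.5, 0.5, -0.7]
width: 43.7
```

```bash
python3 - <<'E'
from h import *
o,R=st(); print('to knob', R.T@(np.array([592,-154.5,178])-o['ee_pos']))
for n in('top','side'):
    P=cloud(get(n,n+'6.png'))
    for nm,a in(('bar',(610,640,-65,-35)),('knob',(575,615,-172,-135))):
        k=(P[...,0]>a[0])&(P[...,0]<a[1])&(P[...,1]>a[2])&(P[...,1]<a[3])&(P[...,2]>145)&(P[...,2]<212)
        if k.any(): print(n,nm,k.sum(),P[k].mean(0).round(1),P[k].min(0).round(),P[k].max(0).round())
    m=(P[...,0]>550)&(P[...,0]<800)&(P[...,1]>-300)&(P[...,1]<-15)&(P[...,2]>129)&(P[...,2]<140)
    c,l,s,ce=cv2.connectedComponentsWithStats(m.astype(np.uint8)); i=1+s[1:,4].argmax()
    print(n,cv2.minAreaRect(P[l==i][:,:2].astype(np.float32)))
E
```

```text
29.7167 [625.6 -52.7 251.6] yaw_y -119.71 xdown [ 0.003 -0.    -1.   ] F [-0.5  0.5 -0.7] w 43.7 q [-0.1   0.4   1.61 -0.    1.13  1.99]
to knob [ 73.58177351 105.11382223 -21.0804713 ]
top knob 38 [ 590.7 -153.3  197.3] [ 583. -162.  150.] [ 601. -145.  211.]
top ((671.263671875, -165.54739379882812), (219.3647918701172, 134.92608642578125), 60.02668762207031)
side bar 31 [623.7 -52.4 164.5] [618. -56. 145.] [630. -46. 179.]
side knob 60 [ 591.9 -155.2  192.5] [ 584. -162.  147.] [ 601. -145.  210.]
side ((676.7595825195312, -158.05831909179688), (232.9387664794922, 132.97732543945312), 59.56413269042969)
```

apply_moves(
  increments=[
    {"gripper":50,"delta_pos":[0,2.7,-0.5],"dr":[0,0,0]},
    {"gripper":50,"delta_pos":[0,2.7,-0.5],"dr":[0,0,0]},
    {"gripper":50,"delta_pos":[0,2.7,-0.5],"dr":[0,0,0]},
    {"gripper":50,"delta_pos":[0,2.4,-0.6],"dr":[0,0,0]},
    {"gripper":50,"delta_pos":[0,0,0],"dr":[0,0,0]},
  ],
)

```text
t: 30.23
ee_pos: [589.1, -157.2, 248.5]
orientation: [-1.925, 0.515, 1.932]
ft_force: [0.6, -0.2, -0.1]
width: 43.8
```

apply_moves(
  increments=[
    {"gripper":50,"delta_pos":[2,0,0],"dr":[0,0,0]},
    {"gripper":50,"delta_pos":[2.5,0,0],"dr":[0,0,0]},
    {"gripper":50,"delta_pos":[2,0,0],"dr":[0,0,0]},
    {"gripper":50,"delta_pos":[0.7,0,0],"dr":[0,0,0]},
    {"gripper":50,"delta_pos":[0,0,0],"dr":[0,0,0]},
  ],
)

```text
t: 30.65
ee_pos: [589.5, -153.0, 175.5]
orientation: [-1.924, 0.511, 1.936]
ft_force: [-0.2, -0.0, 0.6]
width: 43.4
```

apply_moves(
  increments=[
    {"gripper":0,"delta_pos":[0,0,0],"dr":[0,0,0]},
    {"gripper":0,"delta_pos":[0,0,0],"dr":[0,0,0]},
    {"gripper":0,"delta_pos":[0,0,0],"dr":[0,0,0]},
    {"gripper":0,"delta_pos":[0,0,0],"dr":[0,0,0]},
    {"gripper":0,"delta_pos":[0,0,0],"dr":[0,0,0]},
  ],
)

```text
t: 31.07
ee_pos: [592.8, -152.7, 179.8]
orientation: [-1.932, 0.509, 1.926]
ft_force: [3.9, 6.5, 1.1]
width: 17.3
```

apply_moves(
  increments=[
    {"gripper":0,"delta_pos":[0,0,0],"dr":[0,0,0]},
    {"gripper":0,"delta_pos":[0,0,0],"dr":[0,0,0]},
    {"gripper":0,"delta_pos":[0.3,0,0],"dr":[0,0,0]},
    {"gripper":0,"delta_pos":[0.4,0,0],"dr":[0,0,0]},
    {"gripper":0,"delta_pos":[0.4,0,0],"dr":[0,0,0]},
  ],
)

```text
t: 31.48
ee_pos: [592.8, -152.7, 169.0]
orientation: [-1.933, 0.509, 1.926]
ft_force: [3.0, 6.8, 2.1]
width: 17.8
```

```bash
python3 -c "from h import *; st()"
```

```text
31.4833 [ 592.8 -152.7  169. ] yaw_y -119.7 xdown [ 0.004  0.001 -1.   ] F [3.  6.8 2.1] w 17.8 q [-0.27  0.48  1.71  0.    0.96  1.81]
```

apply_moves(
  increments=[
    {"gripper":0,"delta_pos":[0.3,0,0],"dr":[0,0,0]},
    {"gripper":0,"delta_pos":[0.3,0,0],"dr":[0,0,0]},
    {"gripper":0,"delta_pos":[0.3,0,0],"dr":[0,0,0]},
    {"gripper":0,"delta_pos":[0.3,0,0],"dr":[0,0,0]},
    {"gripper":0,"delta_pos":[0.2,0,0],"dr":[0,0,0]},
  ],
)

```text
t: 31.9
ee_pos: [592.8, -152.7, 154.8]
orientation: [-1.932, 0.509, 1.926]
ft_force: [3.8, 7.2, 2.1]
width: 17.5
```

apply_moves(
  increments=[
    {"gripper":0,"delta_pos":[0.2,0,0],"dr":[0,0,0]},
    {"gripper":0,"delta_pos":[0.1,0,0],"dr":[0,0,0]},
    {"gripper":0,"delta_pos":[0.1,0,0],"dr":[0,0,0]},
    {"gripper":0,"delta_pos":[0,0,0],"dr":[0,0,0]},
    {"gripper":0,"delta_pos":[0,0,0],"dr":[0,0,0]},
  ],
)

```text
t: 32.32
ee_pos: [592.8, -152.7, 150.7]
orientation: [-1.932, 0.509, 1.926]
ft_force: [4.1, 7.5, 0.5]
width: 17.3
```

apply_moves(
  increments=[
    {"gripper":0,"delta_pos":[0.1,0,0],"dr":[0,0,0]},
    {"gripper":0,"delta_pos":[0.1,0,0],"dr":[0,0,0]},
    {"gripper":0,"delta_pos":[0.1,0,0],"dr":[0,0,0]},
    {"gripper":0,"delta_pos":[0,0,0],"dr":[0,0,0]},
    {"gripper":0,"delta_pos":[0,0,0],"dr":[0,0,0]},
  ],
)

```text
t: 32.73
ee_pos: [593.1, -152.7, 150.2]
orientation: [-1.933, 0.509, 1.925]
ft_force: [-3.2, 9.8, 19.5]
width: 17.5
```

apply_moves(
  increments=[
    {"gripper":50,"delta_pos":[0,0,0],"dr":[0,0,0]},
    {"gripper":50,"delta_pos":[0,0,0],"dr":[0,0,0]},
    {"gripper":50,"delta_pos":[0,0,0],"dr":[0,0,0]},
    {"gripper":50,"delta_pos":[0,0,0],"dr":[0,0,0]},
    {"gripper":50,"delta_pos":[-2,0,0],"dr":[0,0,0]},
  ],
)

```text
t: 33.15
ee_pos: [588.7, -153.5, 163.2]
orientation: [-1.923, 0.512, 1.937]
ft_force: [-0.4, 0.3, 0.2]
width: 43.6
```

apply_moves(
  increments=[
    {"gripper":50,"delta_pos":[-3,0,0],"dr":[0,0,0]},
    {"gripper":50,"delta_pos":[-4,0,0],"dr":[0,0,0]},
    {"gripper":50,"delta_pos":[-4,0,0],"dr":[0,0,0]},
    {"gripper":50,"delta_pos":[-1,0,4],"dr":[0,0,0]},
    {"gripper":50,"delta_pos":[0,0,4],"dr":[0,0,0]},
  ],
)

```text
t: 33.57
ee_pos: [524.0, -115.3, 290.2]
orientation: [-1.937, 0.513, 1.922]
ft_force: [-0.2, 0.7, 0.4]
width: 43.5
```

apply_moves(
  increments=[
    {"gripper":50,"delta_pos":[0,0,3],"dr":[0,0,0]},
    {"gripper":50,"delta_pos":[0,0,0],"dr":[0,0,0]},
    {"gripper":50,"delta_pos":[0,0,0],"dr":[0,0,0]},
    {"gripper":50,"delta_pos":[0,0,0],"dr":[0,0,0]},
    {"gripper":50,"delta_pos":[0,0,0],"dr":[0,0,0]},
  ],
)

```text
t: 33.98
ee_pos: [496.8, -100.1, 286.6]
orientation: [-1.931, 0.512, 1.929]
ft_force: [0.1, -0.2, 0.2]
width: 43.6
```

```bash
python3 - <<'E'
from h import *
st()
ims=[]
for n in('top','side'):
    d=get(n,n+'7.png'); P=cloud(d)
    for nm,a in(('bar',(610,640,-65,-35)),('knob',(575,615,-172,-135))):
        k=(P[...,0]>a[0])&(P[...,0]<a[1])&(P[...,1]>a[2])&(P[...,1]<a[3])&(P[...,2]>145)&(P[...,2]<215)
        if k.any(): print(n,nm,k.sum(),P[k].mean(0).round(1),P[k].min(0).round(),P[k].max(0).round())
a=cv2.imread('pics/side7.png')[130:330,260:460]; cv2.imwrite('pics/c7.png',cv2.resize(a,None,fx=3,fy=3,interpolation=3))
E
```

```text
33.9833 [ 496.8 -100.1  286.6] yaw_y -119.71 xdown [ 0.001 -0.    -1.   ] F [ 0.1 -0.2  0.2] w 43.6 q [-0.22  0.18  1.83 -0.    1.13  1.87]
side bar 30 [624.1 -52.  164.5] [618. -57. 145.] [631. -46. 177.]
side knob 46 [ 592.1 -154.9  170.2] [ 585. -161.  153.] [ 601. -143.  182.]
```

View pics/c7.png

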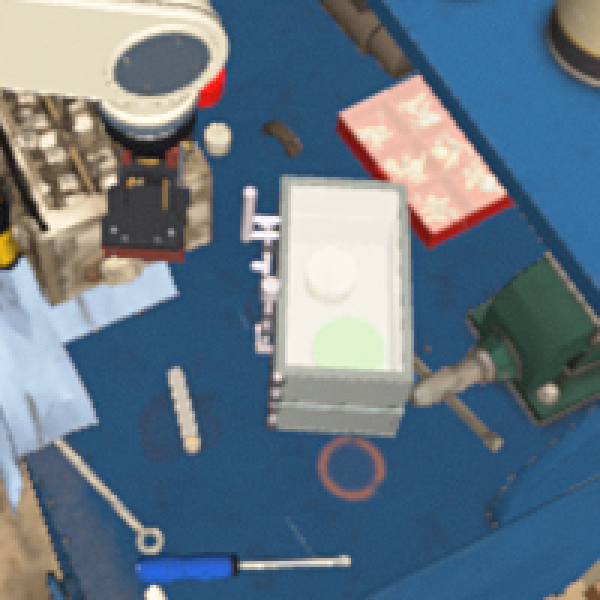

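The locker is shut with the knob back at its home height. The paste tin at crop pixel (330,272) stands beside the flat tin at (348,342). The bystanders in this view haven't moved, and the arm is clear, so I'm handing the job in.

```bash
python3 -c "from workcell import ctrl; print(ctrl.close_job())"
```

```text
the job is handed in; nothing more can be done
None
```

The paste tin is in the locker beside the flat tin, the top half is shut and its joining bolt is pushed home. I handed the job in at about 34 s of the 72 s allowed, and no verdict was reported.

I drew the joining bolt up about 27 mm and swung the top half open to about 2.66 rad. The paste tin then went upright on the locker floor, and I swung the top half shut and pushed the bolt down.

**Last checks:**
- **Door:** the pull bar is back where it started, within about 1 mm. It met a firm stop when I pushed it shut.
- **Joining bolt:** it bottomed out under about 20 N, and the side camera puts the knob back at its starting height.
- **Tins:** with the door still open, the paste tin measured about (-5, 60) mm from the bay centre. Its lid was at the height expected of a tin standing upright on the floor. The flat tin had not moved.
- **Bottom half, its bolt and bystanders:** the bystanders in the last picture had not moved, nor had the bottom half. I checked these only by eye, and not every bystander was in that view.
- **Arm:** nothing was touching it, and the force reading was about 0.

**Unexpected or disagreeing:**
- **Cylinder head:** from the camera depths I expected the swinging hood to hit it, but it passed with no contact force.
- **Force while closing:** the upward force on the tool rose briefly to about 16 N, and raising the tool about 1 mm cleared it.
- **Top camera:** it gave no reading of the bar or knob at the end, because the arm was in its view.

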